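# Put joinery parts up to dry in a stacking rack

### The job

Put the pupils' walnut parts up to dry in the stacking rack. First lay the wide flat boards across the rails of the low base frame that is screwed to the bench, then lower the stacking frame gently onto it with all four corner posts fully home in the base frame's corner sockets; next lay the square leg blanks across the rails of that frame, and last close the rack by lowering the plywood cover just as gently, its four feet fully home in the frame's sockets. Each part lies flat in a bay of its own between the upright spacer pins, crosswise to the two long rails with its middle over the middle rail, resting on both long rails and clear of the corner sockets; leave the other tools on the bench where they are.

Things in the scene. Friction and masses are not known exactly. Their poses are not given: they have to be found in the camera images.
- base: low pine base frame screwed to the bench (fixed), 210 x 160 mm, 50 mm high; origin on the bench under its centre, x along its 210 mm length (within 0.2 rad of world x), y across. A stacking frame fully home in it has its origin 28 mm above this one, with 60 mm free between the base's top and that frame's underside
- base_deck (a point): centre of the base frame's flush top. Grid 30 mm high: long rails along x, 30 mm wide, outer edges at y = +-80 mm; middle rail along x, 24 mm wide; 38 mm gaps between; end rails 24 mm wide. Boards lie along y across the three rails. Two dowel spacer pins, 12 mm thick, 20 mm high, stand at x = 0, y = +-65 mm: two bays, from x = 6 mm to the posts above at 77 mm, on either side
- base_socket (a point): mouth centre, level with the deck, of the base socket at x = -87, y = -62 mm. All four corners (x = +-87, y = +-62 mm) are 36 mm square blocks, flush with the deck, each with a 25 mm square socket, 22 mm deep, its mouth widened by a 3 mm bevel
- frame: loose pine stacking frame, 210 x 160 mm, 112 mm high, about 0.55 kg, standing on four corner posts; origin under its centre at the level of the post feet, x along its length, y across. Rail undersides are 82 mm, socket floors 90 mm, top 112 mm above the origin. Posts 20 mm square, the last 6 mm 16 mm square, centres at x = +-87, y = +-62 mm. Fits either way round
- frame_deck (a point): centre of the stacking frame's flush top, on its middle rail (24 mm wide, 30 mm high, along x, open 38 mm gaps beside it, nothing below): the place to lift it by. Same rails, corner blocks and sockets as the base. Four spacer pins, 12 mm thick, 20 mm high, at x = +-27, y = +-65 mm make three leg bays across: x = -77 to -33, -21 to 21, 33 to 77 mm
- cover: plywood cover, 210 x 160 mm, about 0.45 kg, on four feet; origin under its centre at the level of the feet, x along its length. Plate 10 mm thick, its top 77 mm above the origin. Feet 20 mm square, 67 mm long, the last 6 mm 16 mm square, centres at x = +-87, y = +-62 mm. Fully home in the stacking frame its origin is 90 mm above the frame's origin. Fits either way round
- cover_grip (a point): middle of the top of the cover's wooden grip bar, 111 mm above the cover's origin; the bar runs along x, 120 mm long, 24 mm wide, 34 mm high above the plate
- board1: plain dark walnut board, 150 x 50 x 20 mm, lying flat on the bench at the start; origin at its centre, x along its 150 mm length, z through its 20 mm thickness. May be absent (1 or 2 boards are there)
- board2: plain dark walnut board, 150 x 50 x 20 mm, lying flat on the bench at the start; origin at its centre, x along its 150 mm length, z through its 20 mm thickness. May be absent (1 or 2 boards are there)
- leg1: plain dark walnut leg blank, a square bar 150 x 26 x 26 mm, lying on the bench at the start; origin at its centre, x along its length; it may rest on any of its four long faces. May be absent (2 or 3 legs are there)
- leg2: plain dark walnut leg blank, a square bar 150 x 26 x 26 mm, lying on the bench at the start; origin at its centre, x along its length; it may rest on any of its four long faces. May be absent (2 or 3 legs are there)
- leg3: plain dark walnut leg blank, a square bar 150 x 26 x 26 mm, lying on the bench at the start; origin at its centre, x along its length; it may rest on any of its four long faces. May be absent (2 or 3 legs are there)
- sanding_block: bystander: cork sanding block 110 x 62 x 32 mm lying on the bench near the base frame; origin under its centre, x along its length
- mallet: bystander: wooden mallet lying on the left of the bench, 330 mm long, 60 mm high; origin under the middle of its head, the handle running out along -x
- try_square: bystander: try square lying on the right of the bench, stock 120 mm and blade 200 mm long, 18 mm high; origin under the middle of the stock
There are look-alikes about, which are no part of the job. Leave any yellow look-alike of the board2 alone.

How it is judged:
By the outcome, as a careful person would: the job done as asked, in the order asked, and still so for the second after the job is handed in, with the robot touching nothing.
Of board1, board2 only 1 to 2 are there at a start; the rules pass over those that are not, and their reading is None.
Of leg1, leg2, leg3 only 2 to 3 are there at a start; the rules pass over those that are not, and their reading is None.
At some moment in a run one of leg1, leg2, leg3 may be knocked a few centimetres aside while the robot is not near it.
It also fails if it takes over 210 s, if anything falls off the work surface, if the arm or the gripper's body presses on something with over 40 N, if the wrist force passes 120 N, or if a joint passes its speed limit or range.

### The arm

A 6-joint arm with a two-finger parallel gripper is mounted at the origin on the work surface. World frame = base frame: x ahead of the robot, y to its left, z up, the work surface at z = 0. Lengths are in m, angles in rad, forces in N, time in s.
With the tool pointing down it reaches from about 0.4 to 0.825 m from the base axis. Payload 7 kg.
Tool frame: the origin (TCP) lies at the very end of the fingers, on their centre line; the grasp point (between the pads) lies 19 mm behind it; z points along the fingers, y is the direction in which the jaws open and shut (so a half turn about z gives the same grasp; the last joint's range is limited). The gripper opens to 88 mm and grips with 3 to 60 N. Pads are 19 mm wide; open, the fingers measure 130 mm over their backs; the gripper's body (78 mm by 193 mm) begins 47 mm behind the grasp point.
Start: joints at [1.493, 0.359, 0.012, 0, -1.224, -0.288], TCP at [0.241, 0.63, 0.227] pointing down, gripper open.
Joint ranges: [-3.07, 3.07], [-1.43, 2.12], [-1.02, 1.25], [-3.03, 1.67], [-3.05, -0], [-3.03, 3.03]. Speed limits (rad/s): [2.39, 2.39, 3.01, 3.14, 3.14, 3.14].

### API

Orientations are given as a unit quaternion [x, y, z, w].
In Python, from bench import * gives the robot as it stands.
- The arm moves only by the tool send_rows, never from a script. Its argument "steps" is a list that holds one entry, the list of rows, each a list of 7 numbers: the shift along the tool's x, y, z in cm, then the turn, a rotation vector about the tool's x, y, z in rad, then the finger opening in cm, from 0 to 8.76. A call has 1 to 5 rows; each row is the pose to reach, as a shift and turn from the pose commanded when the call began, along the tool's axes at that moment; what a row does not reach only later rows make up. A row lasts 1/8 s, in which the tool goes at most 62.5 mm and 10.7 degrees, less where a joint would pass 70% of its speed; a pose out of reach is approached as far as the arm can. A call with a gripper value outside its range is refused whole. The fingers move at their own pace and stop on an object; "force" is the grip in N (left out, the last holds). Time passes only in rows, so rows that repeat a pose let the fingers close. It gives the time, the measured TCP pose, the force and the opening at its end, in the units of the state.
- get_obs(): the state, without advancing time (a new reading comes with each control period).
- capture(name): name is "scene" or "top" or "wrist"; returns a dict with "color" (480x640x3 uint8, red, green, blue), "vertical_fov" (degrees; the focal length in pixels is half the picture's height over the tangent of half this angle, whatever the lens; pixels are square), "cx", "cy" (the principal point, pixels), "k1" (the pictures are not rectified: a ray, as slopes to the right and down, at radius r is drawn at 1 + k1 r^2 times it, then the intrinsics apply), "rvec" (rotation vector, rad) and "tvec" (3), from world to camera coordinates, as OpenCV has them; the wrist camera has in their place "hand_eye" (4x4, takes a point from camera to tool coordinates, whose origin is the TCP and whose axes are the flange's). Camera axes: x right, y down, z forward; pixel columns grow to the right and rows downward; lengths in m; the calibration is good to about 2 mm. A picture is of the moment at which its call begins: read the wrist's pose just before it. There is no depth.
- finish_job(): hands the job in, once; it reports no verdict.
The state is a dict: "time": time; "joint_positions": joint angles; "joint_vel": joint speeds; "joint_efforts": joint torques, N m; "ee_pos": TCP position; "tool_rot": TCP orientation; "contact_force": force on the tool from outside, world axes, zero at the start; "moment": the same for the moment, N m; "finger_gap": finger opening in m.
Only numpy, scipy, OpenCV 4.12 (cv2) and the standard library are available. Lean on these libraries where they do the work, as an engineer would, in place of code of your own. Each camera call takes 0.05 s, during which the arm holds its last target. There are 200 camera calls.

## Working session

There is one attempt and no reset: what is moved stays moved. The work goes in short steps, Python scripts to look and compute and a tool call to move; the robot and the scene stay as the last step left them, time stands still between calls to the robot, and variables do not carry over. Pictures are saved under pics/ and viewed, on a budget of 14 in all, crops included, one or two more only if the job needs it, and the job is handed in when it is done.

Besides the shell and the picture viewer there is one more tool, called after ">>>" by a JSON object that holds its "name" and its "arguments". send_rows: Moves the arm, as the interface text tells. Its arguments: {"type":"object","properties":{"steps":{"type":"array"},"force":{"type":"number"}},"required":["steps"]}

```bash
ls; mkdir -p pics
python3 - <<'E'
from bench import *
import cv2
print(get_obs())
for n in ("scene","top"):
    c=capture(n); cv2.imwrite(f"pics/{n}0.png",c["color"][:,:,::-1]); print(n,{k:v for k,v in c.items() if k!="color"})
c=capture("wrist"); cv2.imwrite("pics/wrist0.png",c["color"][:,:,::-1]); print({k:v for k,v in c.items() if k!="color"})
E
```

```text
pics
{'time': 0.0, 'joint_positions': array([ 1.49308662e+00,  3.59414982e-01,  1.10408132e-02, -3.57986827e-04,
       -1.22409985e+00, -2.88087473e-01]), 'joint_vel': array([ 0.00124488, -0.00032414, -0.00121853, -0.00086063, -0.00061384,
       -0.00169249]), 'joint_efforts': array([-2.44351533e-03, -5.82718885e+01,  2.93060392e+01,  6.99701026e+00,
        7.04320759e-03, -1.61723692e-04]), 'ee_pos': array([0.24129795, 0.62986067, 0.22559526]), 'tool_rot': array([ 9.83309178e-01, -1.81940452e-01, -7.92872574e-05,  8.51881165e-04]), 'contact_force': array([ 0.2560461 , -0.08502947, -0.23034813]), 'moment': array([ 0.00141932, -0.02745629,  0.02746174]), 'finger_gap': 0.08758995490394855}
scene {'vertical_fov': 45.580031344424185, 'cx': 316.36987868932295, 'cy': 236.1396990168843, 'k1': -0.01690666448846733, 'rvec': array([ 1.95428511,  1.65120913, -0.59495789]), 'tvec': array([-0.15196793, -0.27357021,  1.9667064 ])}
top {'vertical_fov': 56.522396963893335, 'cx': 318.9966791551476, 'cy': 243.5453419965078, 'k1': -0.08635942433608283, 'rvec': array([ 2.18227585, -2.13461305,  0.15929905]), 'tvec': array([0.07084484, 0.44709919, 1.16587894])}
{'vertical_fov': 69.94969446185885, 'cx': 320.43138019245924, 'cy': 241.36714097404047, 'k1': -0.026066337338921684, 'hand_eye': array([[ 1.23536233e-03, -9.60102866e-01, -2.79644347e-01,
         7.52064439e-02],
       [ 9.99998728e-01,  1.46823858e-03, -6.23289239e-04,
         1.10112229e-03],
       [ 1.00900640e-03, -2.79643221e-01,  9.60103458e-01,
        -1.58084212e-01],
       [ 0.00000000e+00,  0.00000000e+00,  0.00000000e+00,
         1.00000000e+00]])}
```

View pics/top0.png

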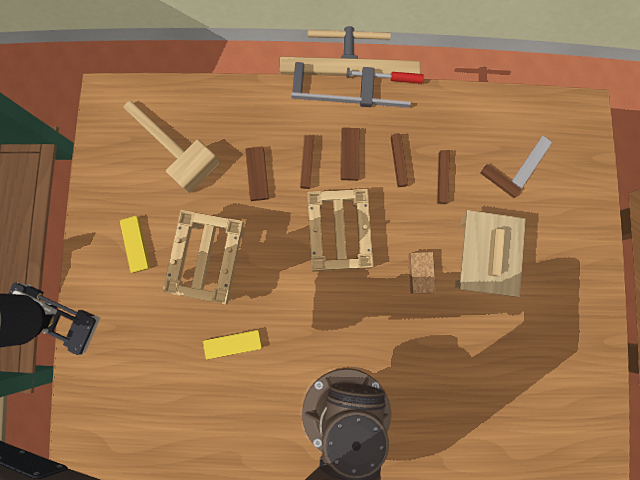

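View pics/scene0.png

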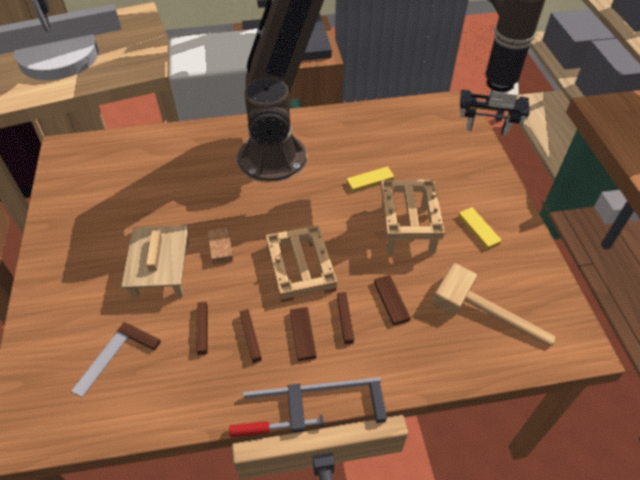

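The top view shows boards at about (258,173) and (351,153), and legs at (307,161), (402,160) and (445,176). The base is at (340,230), the loose frame at (205,257) and the cover at (493,252). The yellow look-alikes are at (133,244) and (232,344). The scene view agrees, with two boards and three legs.

```bash
cat > h.py <<'E'
from bench import *
import numpy as np, cv2
from scipy.spatial.transform import Rotation as R
def cam(name):
    o=get_obs(); c=capture(name); h=480
    f=h/2/np.tan(np.radians(c["vertical_fov"])/2)
    K=np.array([[f,0,c["cx"]],[0,f,c["cy"]],[0,0,1]]); D=np.array([c["k1"],0,0,0,0.])
    if name=="wrist":
        T=np.eye(4); T[:3,:3]=R.from_quat(o["tool_rot"]).as_matrix(); T[:3,3]=o["ee_pos"]; T=T@c["hand_eye"]
    else:
        A=np.eye(4); A[:3,:3]=R.from_rotvec(c["rvec"]).as_matrix(); A[:3,3]=c["tvec"]; T=np.linalg.inv(A)
    return dict(img=c["color"],K=K,D=D,T=T,o=o)
def ray(c,px,z):
    u=cv2.undistortPoints(np.float64(px).reshape(-1,1,2),c["K"],c["D"]).reshape(-1,2)
    d=np.c_[u,np.ones(len(u))]@c["T"][:3,:3].T; o=c["T"][:3,3]
    return (o+d*((z-o[2])/d[:,2])[:,None])
def proj(c,P):
    A=np.linalg.inv(c["T"]); return cv2.projectPoints(np.float64(P).reshape(-1,1,3),cv2.Rodrigues(A[:3,:3])[0],A[:3,3],c["K"],c["D"])[0].reshape(-1,2)
def save(c,n): cv2.imwrite(f"pics/{n}.png",c["img"][:,:,::-1])
def go(p,yaw,pos=None,q=None):
    """shift cm / turn rad in tool axes to reach TCP p, tool x heading yaw, pointing down"""
    o=get_obs(); pos=o["ee_pos"] if pos is None else pos; r=R.from_quat(o["tool_rot"])
    t=R.from_euler('z',yaw)*R.from_rotvec([np.pi,0,0])
    return np.round(np.r_[r.inv().apply(np.array(p)-pos)*100,(r.inv()*t).as_rotvec()],3)
E
python3 - <<'E'
from h import *
c=cam("top")
for n,p,z in [("b1",(258,173),.02),("b2",(351,153),.02),("l1",(307,161),.026),("l2",(402,160),.026),("l3",(445,176),.026),("base",(340,230),.05),("frame",(205,257),.112),("cover",(498,251),.111),("block",(422,271),.032),("mallet",(190,165),.06),("sq",(500,180),.018)]: print(n,ray(c,p,z)[0].round(3))
print(go([.52,.3,.35],0))
E
```

```text
b1 [0.639 0.253 0.02 ]
b2 [ 0.703 -0.003  0.02 ]
l1 [0.675 0.119 0.026]
l2 [ 0.685 -0.145  0.026]
l3 [ 0.643 -0.265  0.026]
base [0.48  0.026 0.05 ]
frame [0.394 0.364 0.112]
cover [ 0.426 -0.373  0.111]
block [ 0.377 -0.196  0.032]
mallet [0.646 0.432 0.06 ]
sq [ 0.64  -0.426  0.018]
[ 3.7829e+01  2.0866e+01 -1.2376e+01  1.0000e-03  0.0000e+00 -3.6600e-01]
```

>>> {"name": "send_rows", "arguments": {"steps": [[[9,5,-6,0,0,-0.18,8.7],[14,7.5,-10,0,0,-0.366,8.7],[19,10,-12,0,0,-0.366,8.7],[23,13,-12,0,0,-0.366,8.7],[23,13,-12,0,0,-0.366,8.7]]]}}

```text
time: 0.82
ee_pos: [0.411, 0.4247, 0.3478]
tool_rot: [1.0, -0.0, 0.0, -0.001]
contact_force: [-1.0, 1.3, -1.1]
finger_gap: 0.087
```

Run:
```python
from h import *
print(go([.56,.2,.35],0), get_obs()["ee_pos"],get_obs()["time"])
```

```text
[ 1.4920e+01  2.2458e+01 -2.3700e-01 -1.0000e-03 -1.0000e-03 -1.0000e-03] [0.41096071 0.42469094 0.34778684] 0.825
```

>>> {"name": "send_rows", "arguments": {"steps": [[[4,6,0,0,0,0,8.7],[8,12,0,0,0,0,8.7],[12,18,0,0,0,0,8.7],[15,22.5,0,0,0,0,8.7],[15,22.5,0,0,0,0,8.7]]]}}

```text
time: 1.45
ee_pos: [0.5609, 0.1988, 0.3463]
tool_rot: [1.0, -0.001, -0.0, 0.0]
contact_force: [-0.4, -1.1, -1.3]
finger_gap: 0.0872
```

>>> {"name": "send_rows", "arguments": {"steps": [[[0,5,0,0,0,0,8.7],[0,10,0,0,0,0,8.7],[0,15,0,0,0,0,8.7],[0,18,0,0,0,0,8.7],[0,18,0,0,0,0,8.7]]]}}

```text
time: 2.08
ee_pos: [0.5596, 0.0202, 0.3467]
tool_rot: [1.0, -0.001, 0.0, -0.0]
contact_force: [-0.3, 0.3, 0.5]
finger_gap: 0.087
```

Run:
```python
from h import *
import pickle
c=cam("wrist"); print(c["o"]["ee_pos"],c["o"]["time"]); save(c,"w1"); pickle.dump(c,open("w1.pkl","wb"))
```

```text
[0.55957063 0.0202311  0.34672235] 2.075
```

View pics/w1.png

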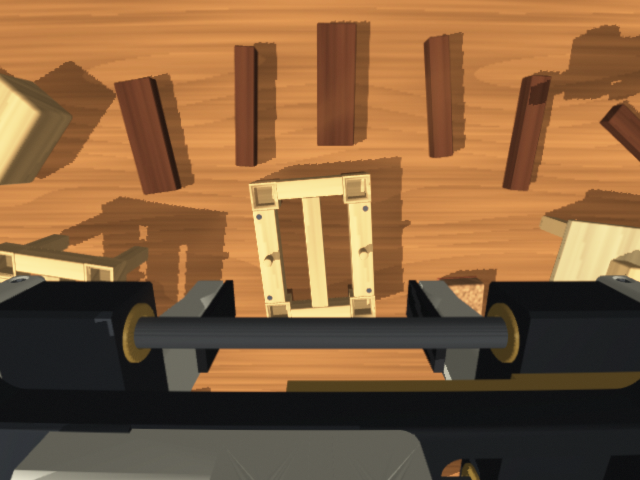

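The wrist view shows the base at about (311,245), with sockets at (264,195) and (356,188). The walnut parts, left to right, are a board (148,134), a leg (246,105), a board (336,84), a leg (439,97) and a leg (527,132).

```bash
cat >> h.py <<'E'
def parts(c,roi=None):
    """walnut parts -> (kind,x,y,heading), corrected for the visible side faces by the known size"""
    hsv=cv2.cvtColor(c["img"],cv2.COLOR_RGB2HSV)
    m=((hsv[...,2]<150)&(hsv[...,1]>90)&((hsv[...,0]<12)|(hsv[...,0]>165))).astype(np.uint8)
    m=cv2.morphologyEx(m,cv2.MORPH_OPEN,np.ones((3,3)))
    out=[]
    for k in cv2.findContours(m,cv2.RETR_EXTERNAL,cv2.CHAIN_APPROX_NONE)[0]:
        if cv2.contourArea(k)<500: continue
        k=k.reshape(-1,2).astype(float)
        r=cv2.minAreaRect(np.float32(ray(c,k,.023)[:,:2]*1000))
        w=min(r[1]); kind,h,W=("board",.02,50) if w>44 else ("leg",.026,26)
        P=np.float32(ray(c,k,h)[:,:2]*1000); (ctr,s,a)=cv2.minAreaRect(P)
        B=cv2.boxPoints((ctr,s,a)); e=B[1]-B[0]; e2=B[2]-B[1]
        if np.linalg.norm(e)<np.linalg.norm(e2): e,e2=e2,e
        L,w=np.linalg.norm(e),np.linalg.norm(e2); u=e/L; v=e2/w
        if u[0]<0:u=-u
        foot=c["T"][:2,3]*1000; d=np.array(ctr)-foot
        ctr2=np.array(ctr)+u*np.sign(d@u)*(L-150)/2+v*np.sign(d@v)*(w-W)/2
        out.append((kind,*(ctr2/1000).round(4),round(float(np.arctan2(u[1],u[0])),3),round(float(L)),round(float(w)),k.mean(0).round()))
    return out
E
python3 - <<'E'
from h import *
import pickle
c=pickle.load(open("w1.pkl","rb"))
for p in parts(c): print(*p)
print(c["img"][134,148],c["img"][105,246],c["img"][84,336],c["img"][170,400],c["img"][97,439], c["img"][100,370])
g=cv2.cvtColor(c["img"],cv2.COLOR_RGB2GRAY); hsv=cv2.cvtColor(c["img"],cv2.COLOR_RGB2HSV)
cr=c["img"][165:330,235:395,::-1]; cv2.imwrite("pics/crop1.png",cv2.resize(cr,None,fx=3.6,fy=3.6,interpolation=cv2.INTER_CUBIC))
E
```

```text
leg 0.6754 -0.3749 0.94 83 35 [626. 130.]
board 0.6399 0.2572 0.138 148 56 [148. 134.]
leg 0.6442 -0.2622 -0.046 148 37 [526. 132.]
leg 0.6766 0.1189 -0.049 148 28 [246. 106.]
leg 0.6884 -0.1374 0.137 148 31 [439.  97.]
board 0.7035 0.0004 -0.002 147 49 [336.  83.]
[116  66  43] [118  67  42] [118  67  42] [135  87  48] [137  80  49] [210 139  77]
```

View pics/crop1.png

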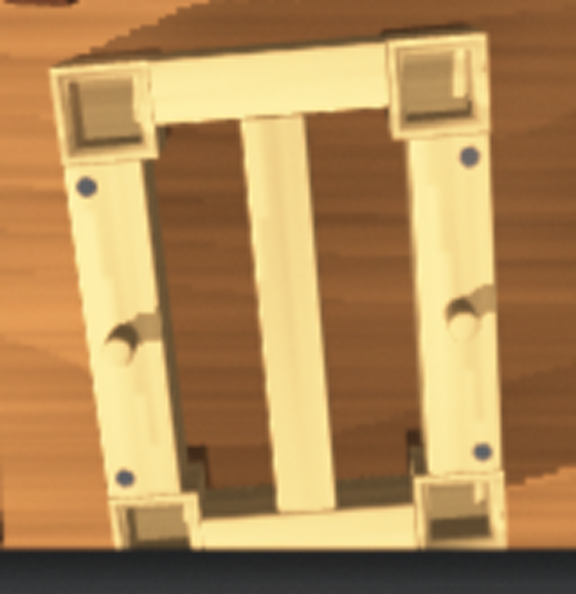

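The crop shows the base deck clearly: four corner blocks, pins at crop (120,345) and (463,318), and sockets facing up. I fit its pose from the block corners.

```bash
cat >> h.py <<'E'
def fit2(M,P):
    """rigid 2D model->world: returns x,y,yaw,residuals(mm)"""
    M=np.float64(M);P=np.float64(P);a=M-M.mean(0);b=P-P.mean(0)
    th=np.arctan2((a[:,0]*b[:,1]-a[:,1]*b[:,0]).sum(),(a*b).sum()); Q=np.array([[np.cos(th),-np.sin(th)],[np.sin(th),np.cos(th)]])
    t=P.mean(0)-Q@M.mean(0); return t,th,((P-(M@Q.T+t))*1000).round(1)
E
python3 - <<'E'
from h import *
import pickle
c=pickle.load(open("w1.pkl","rb"))
M=[(105,80),(105,-80),(69,80),(69,-80),(-69,80),(-69,-80),(69,44),(69,-44),(-69,44),(-69,-44),(105,44),(105,-44)]
X=[(50,70),(487,34),(64,163),(489,134),(113,500),(502,476),(158,157),(393,138),(188,493),(416,478),(146,62),(387,42)]
P=ray(c,np.array(X)/3.6+[235,165]-.36,.05)[:,:2]
print(*fit2(np.array(M)/1000,P))
E
```

```text
[0.48270293 0.02698059] 0.0751872706785435 [[-0.5 -0.1]
 [ 0.4 -0.1]
 [ 0.8 -0.6]
 [-0.4  0.4]
 [-0.2 -2.3]
 [-1.6 -0. ]
 [ 0.3  0. ]
 [ 0.8  0.2]
 [ 0.2  3.1]
 [ 0.3 -1.3]
 [-0.4  0.5]
 [ 0.2  0.3]]
```

>>> {"name": "send_rows", "arguments": {"steps": [[[4,0.5,5,0,0,0,8.7],[8,1,10,0,0,0,8.7],[12,2,15,0,0,0,8.7],[14.4,2,20,0,0,0,8.7],[14.4,2,23,0,0,0,8.7]]]}}

```text
time: 2.75
ee_pos: [0.7036, 0.0028, 0.1114]
tool_rot: [1.0, 0.0, -0.003, 0.0]
contact_force: [-0.8, 0.3, 0.3]
finger_gap: 0.087
```

>>> {"name": "send_rows", "arguments": {"steps": [[[0,0,4,0,0,0,8.7],[0,0,7,0,0,0,8.7],[0,0,9,0,0,0,8.7],[0,0,10.5,0,0,0,8.7],[0,0,11.1,0,0,0,8.7]]]}}

```text
time: 3.38
ee_pos: [0.7039, 0.0021, 0.005]
tool_rot: [1.0, 0.0, -0.0, 0.0]
contact_force: [-0.2, -0.4, 1.1]
finger_gap: 0.0871
```

>>> {"name": "send_rows", "arguments": {"steps": [[[0,0,0,0,0,0,4.4],[0,0,0,0,0,0,4.4],[0,0,0,0,0,0,4.4],[0,0,0,0,0,0,4.4],[0,0,0,0,0,0,4.4]]], "force": 25}}

```text
time: 4.0
ee_pos: [0.704, 0.0016, 0.0061]
tool_rot: [1.0, 0.0, 0.0, 0.0]
contact_force: [-0.7, 0.0, 2.5]
finger_gap: 0.0495
```

>>> {"name": "send_rows", "arguments": {"steps": [[[0,0,-3,0,0,0,4.4],[0,0,-7,0,0,0,4.4],[0,0,-11,0,0,0,4.4],[0,0,-15,0,0,0,4.4],[0,0,-15,0,0,0,4.4]]]}}

```text
time: 4.62
ee_pos: [0.7059, 0.002, 0.1598]
tool_rot: [1.0, 0.0, 0.003, -0.001]
contact_force: [0.1, 0.1, -1.1]
finger_gap: 0.0497
```

>>> {"name": "send_rows", "arguments": {"steps": [[[-3,-0.5,0,0,0,0.18,4.4],[-7,-1,0,0,0,0.36,4.4],[-11,-1.7,0,0,0,0.54,4.4],[-15,-2.3,0,0,0,0.72,4.4],[-18,-2.85,0,0,0,0.9,4.4]]]}}

```text
time: 5.25
ee_pos: [0.5215, 0.03, 0.1546]
tool_rot: [0.899, -0.438, -0.001, 0.0]
contact_force: [0.5, 1.2, -1.6]
finger_gap: 0.0498
```

>>> {"name": "send_rows", "arguments": {"steps": [[[0,0,0,0,0,0.18,4.4],[0,0,0,0,0,0.36,4.4],[0,0,1,0,0,0.54,4.4],[0,0,4,0,0,0.596,4.4],[0,0,4,0,0,0.596,4.4]]]}}

```text
time: 5.88
ee_pos: [0.5216, 0.0294, 0.1131]
tool_rot: [0.733, -0.68, -0.001, 0.002]
contact_force: [1.4, 0.2, -0.5]
finger_gap: 0.05
```

Run:
```python
from h import *
print(go([.5241,.0301,.0565],-1.4956),get_obs()["ee_pos"])
```

```text
[-5.600e-02 -2.890e-01  5.658e+00  5.000e-03 -1.000e-03 -0.000e+00] [0.52156609 0.02942475 0.11310027]
```

>>> {"name": "send_rows", "arguments": {"steps": [[[0,-0.3,2,0,0,0,4.4],[0,-0.3,4,0,0,0,4.4],[0,-0.3,5,0,0,0,4.4],[0,-0.3,5.6,0,0,0,4.4],[0,-0.3,5.7,0,0,0,4.4]]]}}

```text
time: 6.5
ee_pos: [0.527, 0.0304, 0.0588]
tool_rot: [0.733, -0.68, 0.0, -0.0]
contact_force: [0.2, -0.6, -1.7]
finger_gap: 0.0494
```

>>> {"name": "send_rows", "arguments": {"steps": [[[0,0,0,0,0,0,5],[0,0,0,0,0,0,5.5],[0,0,0,0,0,0,6.0],[0,0,-2,0,0,0,6.0],[0,0,-5,0,0,0,6.0]]]}}

```text
time: 7.12
ee_pos: [0.5262, 0.0302, 0.1086]
tool_rot: [0.733, -0.68, -0.0, 0.001]
contact_force: [1.2, -0.1, 0.3]
finger_gap: 0.0601
```

Run:
```python
from h import *
print(go([.6399,.2572,.20],.138),get_obs()["ee_pos"],get_obs()["joint_positions"].round(2))
```

```text
[-2.1785e+01 -1.3018e+01 -9.1790e+00  2.0000e-03  1.0000e-03 -1.6340e+00] [0.52623009 0.03015129 0.10857603] [ 0.43  0.23 -0.47 -0.   -0.87 -0.35]
```

>>> {"name": "send_rows", "arguments": {"steps": [[[-4,-2,-4,0,0,-0.18,6],[-9,-5,-8,0,0,-0.36,8.7],[-14,-8,-9,0,0,-0.54,8.7],[-18,-10.7,-9,0,0,-0.72,8.7],[-21.8,-13,-9,0,0,-0.9,8.7]]]}}

```text
time: 7.75
ee_pos: [0.6409, 0.2594, 0.199]
tool_rot: [0.957, -0.29, 0.0, -0.0]
contact_force: [0.2, -0.9, 0.4]
finger_gap: 0.0865
```

>>> {"name": "send_rows", "arguments": {"steps": [[[0,0,2,0,0,-0.18,8.7],[0,0,4,0,0,-0.36,8.7],[0,0,6,0,0,-0.54,8.7],[0,0,8,0,0,-0.72,8.7],[0,0,10,0,0,-0.734,8.7]]]}}

```text
time: 8.38
ee_pos: [0.6401, 0.2576, 0.098]
tool_rot: [0.998, 0.071, 0.0, -0.0]
contact_force: [-0.7, -0.3, -0.5]
finger_gap: 0.0865
```

Run:
```python
from h import *
print(go([.6399,.2572,.0055],.138),get_obs()["ee_pos"],get_obs()["time"])
c=cam("wrist"); print([p for p in parts(c)])
```

```text
[-2.700e-02  3.400e-02  9.254e+00 -0.000e+00 -0.000e+00  3.000e-03] [0.64011076 0.25757182 0.09804065] 8.375
[('board', np.float64(0.6604), np.float64(0.2601), 0.136, 130, 49, array([319., 228.])), ('leg', np.float64(0.6829), np.float64(0.1211), -0.052, 144, 37, array([516., 206.]))]
```

>>> {"name": "send_rows", "arguments": {"steps": [[[0,0,3,0,0,0,8.7],[0,0,6,0,0,0,8.7],[0,0,8,0,0,0,8.7],[0,0,9,0,0,0,8.7],[0,0,9.3,0,0,0,8.7]]]}}

```text
time: 9.05
ee_pos: [0.6403, 0.2576, 0.0055]
tool_rot: [0.998, 0.069, -0.0, 0.0]
contact_force: [0.1, 0.0, -0.2]
finger_gap: 0.0871
```

>>> {"name": "send_rows", "arguments": {"steps": [[[0,0,0,0,0,0,4.4],[0,0,0,0,0,0,4.4],[0,0,0,0,0,0,4.4],[0,0,0,0,0,0,4.4],[0,0,0,0,0,0,4.4]]]}}

```text
time: 9.68
ee_pos: [0.6403, 0.2576, 0.0059]
tool_rot: [0.998, 0.069, 0.0, -0.0]
contact_force: [-0.6, 0.4, 1.7]
finger_gap: 0.0495
```

>>> {"name": "send_rows", "arguments": {"steps": [[[0,0,-3,0,0,0,4.4],[0,0,-7,0,0,0,4.4],[0,0,-11,0,0,0,4.4],[0,0,-15,0,0,0,4.4],[0,0,-15,0,0,0,4.4]]]}}

```text
time: 10.3
ee_pos: [0.6419, 0.2585, 0.1597]
tool_rot: [0.998, 0.069, 0.003, -0.002]
contact_force: [0.4, 0.1, -2.1]
finger_gap: 0.0496
```

Run:
```python
from h import *
print(go([.4413,.0239,.16],-1.4956),get_obs()["ee_pos"],get_obs()["time"])
```

```text
[-2.3108e+01  2.0466e+01 -2.2500e-01 -7.0000e-03 -3.0000e-03  1.6340e+00] [0.64191315 0.25851324 0.15971145] 10.3
```

>>> {"name": "send_rows", "arguments": {"steps": [[[-3.5,3.2,0,0,0,0.18,4.4],[-7,6.4,0,0,0,0.36,4.4],[-10.5,9.6,0,0,0,0.54,4.4],[-14,12.8,0,0,0,0.72,4.4],[-17.5,16,0,0,0,0.9,4.4]]]}}

```text
time: 10.92
ee_pos: [0.487, 0.0735, 0.1546]
tool_rot: [0.927, -0.375, -0.001, 0.0]
contact_force: [0.0, 0.1, -0.4]
finger_gap: 0.0501
```

Run:
```python
from h import *
print(go([.4413,.0239,.13],-1.4956),get_obs()["ee_pos"],get_obs()["time"])
```

```text
[1.590e-01 6.746e+00 2.468e+00 2.000e-03 0.000e+00 7.280e-01] [0.48704617 0.07354585 0.15458555] 10.925
```

>>> {"name": "send_rows", "arguments": {"steps": [[[0,2,0,0,0,0.18,4.4],[0.1,4,0,0,0,0.36,4.4],[0.2,6.7,0,0,0,0.54,4.4],[0.2,6.7,1.2,0,0,0.72,4.4],[0.2,6.7,2.5,0,0,0.73,4.4]]]}}

```text
time: 11.55
ee_pos: [0.4436, 0.0248, 0.1298]
tool_rot: [0.735, -0.679, -0.0, 0.0]
contact_force: [0.1, 0.3, -1.4]
finger_gap: 0.0497
```

>>> {"name": "send_rows", "arguments": {"steps": [[[0,0,1,0,0,0,4.4],[0,0,2,0,0,0,4.4],[0,0,2,0,0,0,4.4],[0,0,2,0,0,0,4.4]]]}}

```text
time: 12.05
ee_pos: [0.4443, 0.0252, 0.1107]
tool_rot: [0.735, -0.678, 0.0, 0.0]
contact_force: [0.2, -0.3, -0.3]
finger_gap: 0.0496
```

Run:
```python
from h import *
print(go([.4413,.0239,.0565],-1.4956),get_obs()["ee_pos"],get_obs()["time"])
```

```text
[ 1.050e-01  3.050e-01  5.415e+00 -0.000e+00 -0.000e+00  5.000e-03] [0.44425678 0.02519977 0.11065267] 12.05
```

>>> {"name": "send_rows", "arguments": {"steps": [[[0.1,0.3,2,0,0,0,4.4],[0.1,0.3,4,0,0,0,4.4],[0.1,0.3,5,0,0,0,4.4],[0.1,0.3,5.4,0,0,0,4.4],[0.1,0.3,5.5,0,0,0,4.4]]]}}

```text
time: 12.68
ee_pos: [0.4415, 0.024, 0.0558]
tool_rot: [0.735, -0.679, 0.0, -0.0]
contact_force: [1.4, 0.3, -1.3]
finger_gap: 0.0497
```

>>> {"name": "send_rows", "arguments": {"steps": [[[0,0,0,0,0,0,5],[0,0,0,0,0,0,5.5],[0,0,0,0,0,0,6.0],[0,0,-3,0,0,0,6.0],[0,0,-8,0,0,0,6.0]]]}}

```text
time: 13.3
ee_pos: [0.44, 0.0233, 0.1354]
tool_rot: [0.734, -0.679, -0.001, 0.002]
contact_force: [1.4, 1.0, -0.5]
finger_gap: 0.0598
```

>>> {"name": "send_rows", "arguments": {"steps": [[[0,-1,-5,0,0,-0.18,5],[0,-2,-10,0,0,-0.36,4],[0,-3,-15,0,0,-0.54,3.4],[0,-4,-20,0,0,-0.72,3.4],[0,-4,-21,0,0,-0.9,3.4]]]}}

```text
time: 13.92
ee_pos: [0.4826, 0.0272, 0.3493]
tool_rot: [0.957, -0.289, 0.002, -0.002]
contact_force: [0.8, 0.3, -1.3]
finger_gap: 0.034
```

>>> {"name": "send_rows", "arguments": {"steps": [[[0,0,0,0,0,-0.18,3.4],[0,0,0,0,0,-0.36,3.4],[0,0,0,0,0,-0.54,3.4],[0,0,0,0,0,-0.671,3.4],[0,0,0,0,0,-0.671,3.4]]]}}

```text
time: 14.55
ee_pos: [0.4809, 0.027, 0.3456]
tool_rot: [0.999, 0.039, 0.0, -0.0]
contact_force: [0.3, 0.5, 0.2]
finger_gap: 0.034
```

Run:
```python
from h import *
import pickle
print(go([.48,.027,.35],.0752),get_obs()["ee_pos"],get_obs()["time"])
c=cam("wrist"); pickle.dump(c,open("w2.pkl","wb")); 
p=proj(c,[[.4827,.027,.05]])[0]; print(p)
cr=c["img"][60:300,160:480,::-1]; cv2.imwrite("pics/w2.png",cv2.resize(cr,None,fx=2.5,fy=2.5,interpolation=cv2.INTER_CUBIC))
```

```text
[-0.085 -0.007 -0.437 -0.    -0.     0.003] [0.48085806 0.02699651 0.34562906] 14.55
[320.20079057 198.78300756]
```

View pics/w2.png

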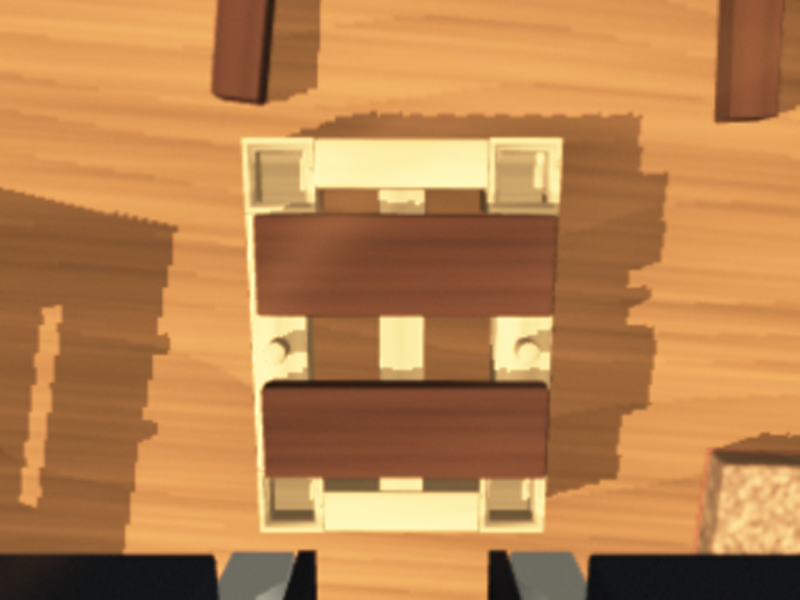

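The crop shows both boards lying across the rails in their own bays. The pins are between them at crop (278,350) and (528,350), and all four sockets are clear. The base's outer corners are at crop (242,138), (563,138), (261,531) and (545,531).

Run:
```python
from h import *
import pickle
c=pickle.load(open("w2.pkl","rb"))
M=[(105,80),(105,-80),(-105,80),(-105,-80),(105,44),(105,-44),(-105,44),(-105,-44)]
X=[(242,138),(563,138),(261,531),(545,531),(315,138),(488,138),(324,531),(480,531)]
P=ray(c,(np.array(X)+.5)/2.5-.5+[160,60],.05)[:,:2]
print(*fit2(np.array(M)/1000,P))
print(go([.405,.364,.41],.0),go([.405,.364,.41],-.2))
```

```text
[0.48334936 0.02652209] 0.08059391289806363 [[ 0.  -0. ]
 [-0.1 -0.4]
 [ 0.2  0.1]
 [ 0.1 -0.7]
 [-0.1 -0.5]
 [-0.3  1.1]
 [ 0.1  0.4]
 [ 0.1  0.1]]
[ -4.997 -34.185  -6.437  -0.     -0.      0.076] [ -4.997 -34.185  -6.437  -0.     -0.      0.276]
```

>>> {"name": "send_rows", "arguments": {"steps": [[[-1,-5,-2,0,0,0.05,3.4],[-1.5,-10,-4,0,0,0.1,3.4],[-2,-15,-6,0,0,0.15,3.4],[-3,-20,-6.4,0,0,0.2,3.4],[-4,-25,-6.4,0,0,0.225,3.4]]]}}

```text
time: 15.22
ee_pos: [0.4207, 0.2747, 0.4103]
tool_rot: [0.997, -0.075, 0.0, -0.001]
contact_force: [-0.3, 1.2, -0.5]
finger_gap: 0.0342
```

Run:
```python
from h import *
print(go([.405,.364,.41],-.15))
```

```text
[-2.892e+00 -8.597e+00  3.900e-02 -1.000e-03 -1.000e-03 -0.000e+00]
```

>>> {"name": "send_rows", "arguments": {"steps": [[[-1.5,-4,0,0,0,0,3.4],[-2.9,-8.6,0,0,0,0,3.4],[-2.9,-8.6,0,0,0,0,3.4],[-2.9,-8.6,0,0,0,0,3.4]]]}}

```text
time: 15.72
ee_pos: [0.405, 0.3624, 0.4094]
tool_rot: [0.997, -0.073, -0.0, 0.0]
contact_force: [-0.1, -0.9, -0.3]
finger_gap: 0.0339
```

Run:
```python
from h import *
import pickle
c=cam("wrist"); pickle.dump(c,open("w3.pkl","wb")); print(c["o"]["ee_pos"])
cr=c["img"][60:300,160:480,::-1]; cv2.imwrite("pics/w3.png",cv2.resize(cr,None,fx=2.5,fy=2.5,interpolation=cv2.INTER_CUBIC))
```

```text
[0.40504241 0.36235176 0.40938096]
```

View pics/w3.png

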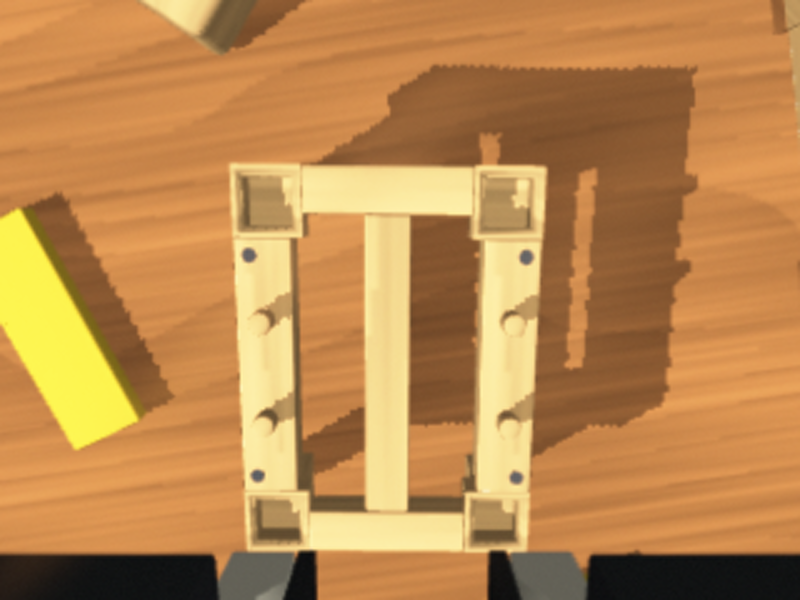

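The frame deck fills the crop, with outer corners at (230,163), (546,166), (247,549) and (526,549). The middle rail runs along column 387.

Run:
```python
from h import *
import pickle
c=pickle.load(open("w3.pkl","rb"))
M=[(105,80),(105,-80),(-105,80),(-105,-80),(105,44),(105,-44),(-105,44),(-105,-44),(-69,80),(-69,-80),(69,80),(69,-80)]
X=[(230,163),(546,166),(247,549),(526,549),(300,164),(473,166),(309,549),(464,549),(245,492),(529,493),(233.5,237),(541,240)]
P=ray(c,(np.array(X)+.5)/2.5-.5+[160,60],.112)[:,:2]
t,th,r=fit2(np.array(M)/1000,P); print(t,th,r.tolist())
print(go([*t,.4],th), go([*t,.087],th))
```

```text
[0.39613684 0.37093375] -0.1520537704985414 [[0.1, -0.6], [-0.4, -0.2], [0.4, -0.1], [1.5, 0.1], [-0.2, 0.1], [-0.5, 0.8], [0.7, 0.3], [1.2, -0.4], [-1.2, -0.3], [-0.7, 0.3], [-0.3, -0.6], [-0.7, 0.6]]
[-1.032 -0.759  0.967  0.    -0.     0.005] [-1.0370e+00 -7.6100e-01  3.2267e+01  0.0000e+00 -0.0000e+00  5.0000e-03]
```

>>> {"name": "send_rows", "arguments": {"steps": [[[-0.5,-0.4,5,0,0,0.005,3.4],[-1,-0.8,10,0,0,0.005,3.4],[-1,-0.8,15,0,0,0.005,3.4],[-1,-0.8,19,0,0,0.005,3.4],[-1,-0.8,19,0,0,0.005,3.4]]]}}

```text
time: 16.4
ee_pos: [0.3958, 0.3693, 0.2175]
tool_rot: [0.997, -0.076, -0.001, 0.002]
contact_force: [0.6, -0.0, 1.6]
finger_gap: 0.0342
```

>>> {"name": "send_rows", "arguments": {"steps": [[[0,0,0,0,0,0,3.4],[0,0,0,0,0,0,3.4],[0,0,0,0,0,0,3.4]]]}}

```text
time: 16.77
ee_pos: [0.3968, 0.3722, 0.221]
tool_rot: [0.997, -0.075, 0.001, -0.001]
contact_force: [-0.3, -0.0, 0.7]
finger_gap: 0.0338
```

Run:
```python
from h import *
print(go([.3961,.3709,.086],-.152))
```

```text
[-5.8000e-02  1.7200e-01  1.3498e+01 -2.0000e-03 -1.0000e-03  1.0000e-03]
```

>>> {"name": "send_rows", "arguments": {"steps": [[[-0.05,0.1,4,0,0,0,3.4],[-0.05,0.1,7,0,0,0,3.4],[-0.05,0.1,10,0,0,0,3.4],[-0.05,0.1,12.5,0,0,0,3.4],[-0.05,0.1,13.4,0,0,0,3.4]]]}}

```text
time: 17.4
ee_pos: [0.3955, 0.3704, 0.0847]
tool_rot: [0.997, -0.075, -0.0, 0.001]
contact_force: [-0.0, 0.4, 0.4]
finger_gap: 0.0342
```

>>> {"name": "send_rows", "arguments": {"steps": [[[0,0,0,0,0,0,3.4],[0,0,0,0,0,0,2.0],[0,0,0,0,0,0,2.0],[0,0,0,0,0,0,2.0],[0,0,0,0,0,0,2.0]]], "force": 45}}

```text
time: 18.02
ee_pos: [0.3962, 0.3716, 0.0867]
tool_rot: [0.997, -0.075, 0.001, -0.001]
contact_force: [-1.1, 0.1, 6.9]
finger_gap: 0.0238
```

>>> {"name": "send_rows", "arguments": {"steps": [[[0,0,0,0,0,0,2.0],[0,0,0,0,0,0,2.0]]]}}

```text
time: 18.27
ee_pos: [0.3962, 0.3716, 0.0867]
tool_rot: [0.997, -0.075, 0.001, -0.001]
contact_force: [-0.3, 1.5, 7.5]
finger_gap: 0.0237
```

>>> {"name": "send_rows", "arguments": {"steps": [[[0,0,-1,0,0,0,2.0],[0,0,-5,0,0,0,2.0],[0,0,-10,0,0,0,2.0],[0,0,-15,0,0,0,2.0],[0,0,-18,0,0,0,2.0]]]}}

```text
time: 18.9
ee_pos: [0.3956, 0.3706, 0.268]
tool_rot: [0.997, -0.075, 0.0, -0.001]
contact_force: [0.6, 0.5, -6.9]
finger_gap: 0.0236
```

Run:
```python
from h import *
print(go([.4833,.0265,.265],.0785),get_obs()["ee_pos"])
```

```text
[ 1.3845e+01  3.2700e+01  2.5300e-01 -1.0000e-03 -0.0000e+00 -2.2900e-01] [0.39557786 0.37059645 0.26798219]
```

>>> {"name": "send_rows", "arguments": {"steps": [[[1,2,0,0,0,-0.04,2.0],[3,6,0,0,0,-0.08,2.0],[5,11,0,0,0,-0.14,2.0],[7,16,0,0,0,-0.19,2.0],[9,21,0,0,0,-0.229,2.0]]]}}

```text
time: 19.52
ee_pos: [0.4522, 0.1476, 0.2651]
tool_rot: [0.999, 0.04, -0.001, 0.0]
contact_force: [0.7, 0.6, -6.2]
finger_gap: 0.0234
```

Run:
```python
from h import *
print(go([.4833,.0265,.245],.0785),get_obs()["ee_pos"])
```

```text
[2.1320e+00 1.2321e+01 2.0110e+00 0.0000e+00 2.0000e-03 1.0000e-03] [0.45224814 0.14762248 0.26511682]
```

>>> {"name": "send_rows", "arguments": {"steps": [[[0.8,5,0,0,0,0,2.0],[1.6,9,0,0,0,0,2.0],[2.1,12.3,1,0,0,0,2.0],[2.1,12.3,2,0,0,0,2.0],[2.1,12.3,2,0,0,0,2.0]]]}}

```text
time: 20.15
ee_pos: [0.4825, 0.0283, 0.2444]
tool_rot: [0.999, 0.039, -0.002, 0.0]
contact_force: [0.1, 0.2, -5.7]
finger_gap: 0.0236
```

>>> {"name": "send_rows", "arguments": {"steps": [[[0,0,0,0,0,0,2.0],[0,0,0,0,0,0,2.0],[0,0,0,0,0,0,2.0],[0,0,0,0,0,0,2.0]]]}}

```text
time: 20.65
ee_pos: [0.4837, 0.029, 0.2457]
tool_rot: [0.999, 0.039, 0.0, -0.0]
contact_force: [-0.1, 0.0, -6.5]
finger_gap: 0.0237
```

Run:
```python
from h import *
import pickle
c=cam("wrist"); pickle.dump(c,open("w4.pkl","wb")); print(c["o"]["ee_pos"]); print(go([.4833,.0265,.245],.0785))
cv2.imwrite("pics/w4.png",cv2.resize(c["img"][0:330,80:560,::-1],None,fx=1.66,fy=1.66,interpolation=cv2.INTER_CUBIC))
```

```text
[0.48370333 0.02896645 0.24569469]
[-0.063  0.234  0.069 -0.    -0.     0.   ]
```

View pics/w4.png

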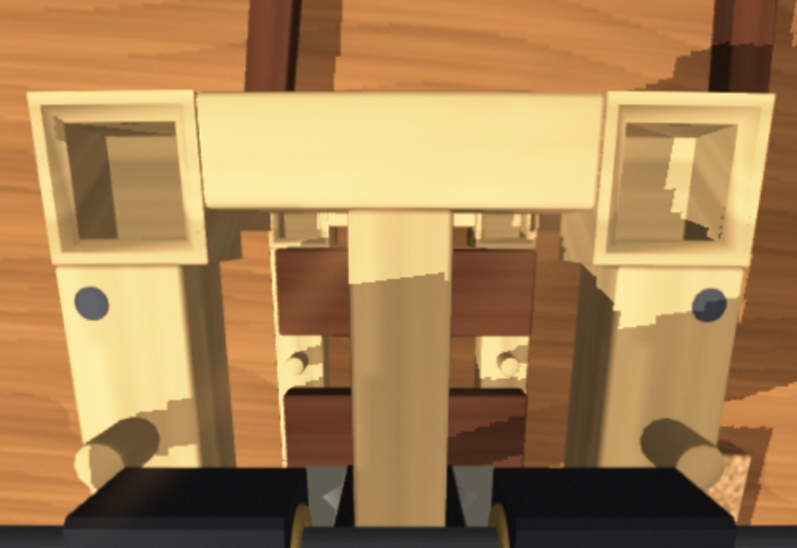

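The view shows the frame level in the gripper over the base, with its far corners at crop (27,92) and (774,94). Both boards and the base's far sockets are visible below, through the frame.

Run:
```python
from h import *
import pickle
c=pickle.load(open("w4.pkl","rb")); o=c["o"]
M=np.array([(105,80),(105,-80),(105,44),(105,-44),(69,80),(69,-80),(69,44),(69,-44)])/1000
X=[(27,92),(774,94),(196,92),(607,93),(56,267),(742,268),(207,265),(594,264)]
P=ray(c,(np.array(X)+.5)/1.66-.5+[80,0],o["ee_pos"][2]+.0253)[:,:2]
t,th,r=fit2(M,P); print(t,th,r.tolist())
y=R.from_quat(o["tool_rot"]).as_matrix(); print("tool",o["ee_pos"],np.arctan2(y[1,0],y[0,0]),"frame in tool xy mm",y[:2,:2].T@(t-o["ee_pos"][:2])*1000)
# same-view base: pin tops/outer left edge, base far inner block corners
X=[(278,249),(534,249)]
# base in tool in w2, frame in tool in w3
for n,t2 in (("w2",[.48335,.02652]),("w3",[.39614,.37093])):
    o=pickle.load(open(n+".pkl","rb"))["o"]; m=R.from_quat(o["tool_rot"]).as_matrix(); print(n,m[:2,:2].T@(np.array(t2)-o["ee_pos"][:2])*1000, np.arctan2(m[1,0],m[0,0]))
```

```text
[0.48312989 0.02804954] 0.07799141338042424 [[0.3, -0.2], [0.2, 0.3], [-0.1, -0.7], [-0.2, 0.2], [-0.3, -0.9], [-0.3, 1.5], [-0.0, 0.0], [0.4, -0.2]]
tool [0.48370333 0.02896645 0.24569469] 0.07874215857622406 frame in tool xy mm [-0.6437842   0.86896981]
w2 [2.44704353 0.66992277] 0.07828287832997283
w3 [-10.06306916  -7.18148732] -0.14702881314528404
```

>>> {"name": "send_rows", "arguments": {"steps": [[[0,0.15,2,0,0,0,2.0],[0,0.15,5,0,0,0,2.0],[0,0.15,8,0,0,0,2.0],[0,0.15,9.5,0,0,0,2.0],[0,0.15,9.5,0,0,0,2.0]]]}}

```text
time: 21.32
ee_pos: [0.4835, 0.027, 0.15]
tool_rot: [0.999, 0.039, -0.001, 0.0]
contact_force: [-0.0, -0.1, -6.0]
finger_gap: 0.0236
```

>>> {"name": "send_rows", "arguments": {"steps": [[[0,0,0,0,0,0,2.0],[0,0,0,0,0,0,2.0],[0,0,0,0,0,0,2.0]]]}}

```text
time: 21.7
ee_pos: [0.4842, 0.0273, 0.1512]
tool_rot: [0.999, 0.039, 0.001, -0.0]
contact_force: [-0.6, -0.3, -5.5]
finger_gap: 0.0236
```

Run:
```python
from h import *
print(go([.4839,.0274,.1147],.079),get_obs()["contact_force"])
```

```text
[-3.300e-02 -8.000e-03  3.654e+00 -0.000e+00 -1.000e-03 -1.000e-03] [-0.61445168 -0.31185416 -5.51703417]
```

Descending slowly, checking the force as I go.

>>> {"name": "send_rows", "arguments": {"steps": [[[-0.03,0,0.6,0,0,0,2.0],[-0.03,0,1.1,0,0,0,2.0],[-0.03,0,1.5,0,0,0,2.0],[-0.03,0,1.8,0,0,0,2.0],[-0.03,0,2.0,0,0,0,2.0]]]}}

```text
time: 22.32
ee_pos: [0.4836, 0.0271, 0.1303]
tool_rot: [0.999, 0.039, -0.0, 0.0]
contact_force: [0.3, -0.5, -5.2]
finger_gap: 0.0237
```

>>> {"name": "send_rows", "arguments": {"steps": [[[0,0,0.2,0,0,0,2.0],[0,0,0.4,0,0,0,2.0],[0,0,0.6,0,0,0,2.0],[0,0,0.6,0,0,0,2.0]]]}}

```text
time: 22.82
ee_pos: [0.4835, 0.0271, 0.1244]
tool_rot: [0.999, 0.039, -0.0, 0.0]
contact_force: [0.6, -0.3, -5.4]
finger_gap: 0.0237
```

In the sockets with no contact force.

>>> {"name": "send_rows", "arguments": {"steps": [[[0,0,0.2,0,0,0,2.0],[0,0,0.4,0,0,0,2.0],[0,0,0.6,0,0,0,2.0],[0,0,0.75,0,0,0,2.0],[0,0,0.85,0,0,0,2.0]]]}}

```text
time: 23.45
ee_pos: [0.4835, 0.0271, 0.116]
tool_rot: [0.999, 0.039, -0.0, 0.0]
contact_force: [-0.4, -0.2, -5.5]
finger_gap: 0.0235
```

>>> {"name": "send_rows", "arguments": {"steps": [[[0,0,0.1,0,0,0,2.0],[0,0,0.13,0,0,0,2.0],[0,0,0.13,0,0,0,2.0]]]}}

```text
time: 23.82
ee_pos: [0.4836, 0.0272, 0.1148]
tool_rot: [0.999, 0.039, 0.0, -0.0]
contact_force: [-0.2, -0.1, -6.0]
finger_gap: 0.0235
```

>>> {"name": "send_rows", "arguments": {"steps": [[[0,0,0.05,0,0,0,2.0],[0,0,0.1,0,0,0,2.0],[0,0,0.1,0,0,0,2.0]]]}}

```text
time: 24.2
ee_pos: [0.4836, 0.0271, 0.1147]
tool_rot: [0.999, 0.039, 0.0, 0.0]
contact_force: [-5.9, -0.1, 7.1]
finger_gap: 0.0235
```

>>> {"name": "send_rows", "arguments": {"steps": [[[0,0,0.05,0,0,0,2.0],[0,0,0.1,0,0,0,2.0],[0,0,0.1,0,0,0,2.0]]]}}

```text
time: 24.58
ee_pos: [0.4837, 0.0271, 0.1147]
tool_rot: [0.999, 0.039, 0.001, 0.0]
contact_force: [-9.7, -0.4, 17.8]
finger_gap: 0.0238
```

>>> {"name": "send_rows", "arguments": {"steps": [[[0,0,-0.1,0,0,0,2.0],[0,0,-0.1,0,0,0,3.4],[0,0,-0.1,0,0,0,3.4],[0,0,-0.1,0,0,0,3.4]]], "force": 25}}

```text
time: 25.08
ee_pos: [0.4839, 0.0273, 0.1138]
tool_rot: [0.999, 0.039, 0.0, -0.0]
contact_force: [-0.6, 0.5, 0.4]
finger_gap: 0.0339
```

>>> {"name": "send_rows", "arguments": {"steps": [[[0,0,-2,0,0,0,3.4],[0,0,-5,0,0,0,3.4],[2,0,-10,0,0,0,5],[4,0,-15,0,0,0,7],[6,0,-20,0,0,0.079,7]]]}}

```text
time: 25.7
ee_pos: [0.5439, 0.0319, 0.3155]
tool_rot: [1.0, -0.001, 0.0, -0.0]
contact_force: [1.6, 1.3, -0.4]
finger_gap: 0.0587
```

>>> {"name": "send_rows", "arguments": {"steps": [[[0,0,-3,0,0,0,7],[0,0,-3,0,0,0,7],[0,0,-3,0,0,0,7],[0,0,-3,0,0,0,7]]]}}

```text
time: 26.2
ee_pos: [0.5429, 0.0318, 0.3426]
tool_rot: [1.0, -0.0, -0.001, 0.0]
contact_force: [-0.2, 0.2, -0.7]
finger_gap: 0.0699
```

Run:
```python
from h import *
import pickle
c=cam("wrist"); pickle.dump(c,open("w5.pkl","wb")); save(c,"w5"); print(c["o"]["ee_pos"],c["o"]["time"])
for p in parts(c): print(*p)
```

```text
[0.54286677 0.03178088 0.34260693] 26.2
leg 0.4679 0.0738 0.069 59 43 [299. 278.]
leg 0.4757 -0.0192 0.079 55 43 [351. 275.]
leg 0.5618 0.0811 0.07 55 43 [294. 217.]
leg 0.5689 -0.0097 0.099 55 42 [348. 213.]
leg 0.699 -0.3694 0.242 57 34 [631. 112.]
leg 0.6437 -0.2621 -0.048 148 38 [538. 119.]
leg 0.6764 0.1187 -0.047 148 28 [253.  91.]
leg 0.7022 -0.163 0.129 148 33 [469.  71.]
```

View pics/w5.png

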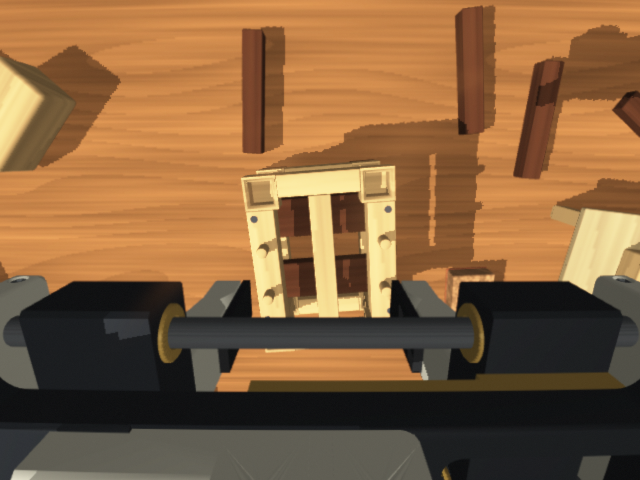

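The view shows the frame seated, with the three legs at (253,91), (469,71) and (538,119). The middle leg has been knocked to about (0.702, -0.163). Picking leg A now.

>>> {"name": "send_rows", "arguments": {"steps": [[[4,-3,5,0,0,0.047,7],[8,-6,10,0,0,0.047,7],[12,-8.7,15,0,0,0.047,7],[13.35,-8.7,20,0,0,0.047,7],[13.35,-8.7,23,0,0,0.047,7]]]}}

```text
time: 26.88
ee_pos: [0.6765, 0.1189, 0.1091]
tool_rot: [1.0, -0.024, -0.002, 0.001]
contact_force: [-0.0, -0.3, -0.2]
finger_gap: 0.0698
```

>>> {"name": "send_rows", "arguments": {"steps": [[[0,0,4,0,0,0,7],[0,0,7,0,0,0,7],[0,0,9,0,0,0,7],[0,0,10.4,0,0,0,7],[0,0,10.7,0,0,0,7]]]}}

```text
time: 27.5
ee_pos: [0.6763, 0.1185, 0.0056]
tool_rot: [1.0, -0.024, -0.001, 0.0]
contact_force: [-1.8, -0.8, 0.5]
finger_gap: 0.0703
```

>>> {"name": "send_rows", "arguments": {"steps": [[[0,0,0,0,0,0,2],[0,0,0,0,0,0,2],[0,0,0,0,0,0,2],[0,0,0,0,0,0,2],[0,0,0,0,0,0,2]]]}}

```text
time: 28.12
ee_pos: [0.677, 0.1188, 0.007]
tool_rot: [1.0, -0.024, 0.0, -0.0]
contact_force: [-0.5, -0.1, 2.6]
finger_gap: 0.0258
```

>>> {"name": "send_rows", "arguments": {"steps": [[[0,0,-3,0,0,0,2],[0,0,-8,0,0,0,2],[0,0,-13,0,0,0,2],[0,0,-18,0,0,0,2],[0,0,-20,0,0,0,2]]]}}

```text
time: 28.75
ee_pos: [0.6781, 0.1191, 0.2108]
tool_rot: [1.0, -0.024, 0.002, -0.001]
contact_force: [-0.6, 0.2, -1.8]
finger_gap: 0.0263
```

Run:
```python
from h import *
print(go([.5384,.0314,.205],-1.4918),get_obs()["ee_pos"])
```

```text
[-1.3543e+01  9.4200e+00  5.0100e-01 -5.0000e-03 -3.0000e-03  1.4440e+00] [0.678125   0.11905466 0.21083858]
```

>>> {"name": "send_rows", "arguments": {"steps": [[[-2,1.5,0,0,0,0.18,2],[-5,3.5,0,0,0,0.36,2],[-8,5.5,0,0,0,0.54,2],[-11,7.5,0,0,0,0.72,2],[-13.5,9.4,0,0,0,0.9,2]]]}}

```text
time: 29.38
ee_pos: [0.5362, 0.0307, 0.2067]
tool_rot: [0.888, -0.459, -0.0, -0.0]
contact_force: [0.4, -0.9, -0.3]
finger_gap: 0.0259
```

>>> {"name": "send_rows", "arguments": {"steps": [[[0,0,0,0,0,0.18,2],[0,0,0,0,0,0.36,2],[0,0,0,0,0,0.544,2],[0,0,0,0,0,0.544,2]]]}}

```text
time: 29.88
ee_pos: [0.5374, 0.0313, 0.2067]
tool_rot: [0.735, -0.678, -0.0, 0.0]
contact_force: [-0.1, -0.5, -1.3]
finger_gap: 0.0259
```

Run:
```python
from h import *
print(go([.5384,.0314,.1475],-1.4918),get_obs()["ee_pos"])
```

```text
[-4.000e-03 -1.030e-01  5.924e+00  0.000e+00  0.000e+00  1.000e-03] [0.53738874 0.0312682  0.20674378]
```

>>> {"name": "send_rows", "arguments": {"steps": [[[0,-0.1,2,0,0,0,2],[0,-0.1,4,0,0,0,2],[0,-0.1,5.3,0,0,0,2],[0,-0.1,5.8,0,0,0,2],[0,-0.1,5.95,0,0,0,2]]]}}

```text
time: 30.5
ee_pos: [0.5388, 0.0314, 0.1474]
tool_rot: [0.735, -0.678, 0.0, -0.0]
contact_force: [-0.9, -0.2, -0.2]
finger_gap: 0.026
```

>>> {"name": "send_rows", "arguments": {"steps": [[[0,0,0,0,0,0,2.9],[0,0,0,0,0,0,3.4],[0,0,0,0,0,0,3.6],[0,0,-3,0,0,0,3.6],[0,0,-7,0,0,0,3.6]]]}}

```text
time: 31.12
ee_pos: [0.538, 0.0311, 0.2174]
tool_rot: [0.734, -0.679, -0.0, 0.001]
contact_force: [1.1, 0.7, 0.7]
finger_gap: 0.0357
```

Run:
```python
from h import *
print(go([.7022,-.163,.2],.13),get_obs()["ee_pos"])
```

```text
[ 2.0649e+01 -1.4838e+01  1.7260e+00  2.0000e-03  1.0000e-03 -1.6220e+00] [0.53801362 0.03114471 0.21742542]
```

>>> {"name": "send_rows", "arguments": {"steps": [[[4,-3,0,0,0,-0.18,3.6],[8,-6,0,0,0,-0.36,5],[12,-9,0,0,0,-0.54,6],[16.5,-12,0,0,0,-0.72,6],[20.65,-14.85,0,0,0,-0.9,6]]]}}

```text
time: 31.75
ee_pos: [0.704, -0.1643, 0.2173]
tool_rot: [0.957, -0.289, 0.0, 0.0]
contact_force: [0.7, 1.2, 0.1]
finger_gap: 0.0597
```

>>> {"name": "send_rows", "arguments": {"steps": [[[0,0,2,0,0,-0.18,6],[0,0,5,0,0,-0.36,6],[0,0,8,0,0,-0.54,6],[0,0,11,0,0,-0.722,6],[0,0,11,0,0,-0.722,6]]]}}

```text
time: 32.38
ee_pos: [0.7012, -0.1627, 0.1045]
tool_rot: [0.998, 0.064, -0.003, -0.0]
contact_force: [-0.2, -0.5, 0.0]
finger_gap: 0.0601
```

Run:
```python
from h import *
print(go([.7022,-.163,.0055],.13),get_obs()["ee_pos"])
for p in parts(cam("wrist")): print(*p)
```

```text
[ 1.490e-01  5.600e-02  9.902e+00 -1.000e-03  5.000e-03 -1.000e-03] [ 0.7011629  -0.16266774  0.10452744]
leg 0.7419 -0.2679 -0.05 57 34 [449. 266.]
leg 0.7211 -0.1618 0.132 132 25 [322. 228.]
```

>>> {"name": "send_rows", "arguments": {"steps": [[[0.1,0.05,3,0,0,0,6],[0.1,0.1,6,0,0,0,6],[0.1,0.1,8.5,0,0,0,6],[0.1,0.1,9.6,0,0,0,6],[0.1,0.1,9.9,0,0,0,6]]]}}

```text
time: 33.05
ee_pos: [0.7047, -0.1637, 0.0091]
tool_rot: [0.998, 0.064, 0.0, 0.0]
contact_force: [-0.5, 0.3, 1.7]
finger_gap: 0.06
```

>>> {"name": "send_rows", "arguments": {"steps": [[[0,0,0,0,0,0,2],[0,0,0,0,0,0,2],[0,0,0,0,0,0,2],[0,0,0,0,0,0,2],[0,0,0,0,0,0,2]]]}}

```text
time: 33.67
ee_pos: [0.7042, -0.1636, 0.0087]
tool_rot: [0.998, 0.065, 0.0, 0.0]
contact_force: [-0.9, 1.1, 2.9]
finger_gap: 0.0259
```

>>> {"name": "send_rows", "arguments": {"steps": [[[0,0,-3,0,0,0,2],[0,0,-8,0,0,0,2],[0,0,-13,0,0,0,2],[0,0,-18,0,0,0,2],[0,0,-20,0,0,0,2]]]}}

```text
time: 34.3
ee_pos: [0.7053, -0.1638, 0.2124]
tool_rot: [0.998, 0.065, 0.003, 0.0]
contact_force: [0.8, -1.5, -1.1]
finger_gap: 0.026
```

Run:
```python
from h import *
print(go([.4836,.0271,.21],-1.4918),get_obs()["ee_pos"])
```

```text
[-1.9496e+01 -2.1812e+01  1.1800e-01 -3.0000e-03 -5.0000e-03  1.6220e+00] [ 0.70526036 -0.16382089  0.2123975 ]
```

>>> {"name": "send_rows", "arguments": {"steps": [[[-2,-2.2,0,0,0,0.18,2],[-5,-5.5,0,0,0,0.36,2],[-9,-10,0,0,0,0.54,2],[-13,-14.5,0,0,0,0.72,2],[-16.5,-18.5,0,0,0,0.9,2]]]}}

```text
time: 34.92
ee_pos: [0.5146, -0.0007, 0.2081]
tool_rot: [0.926, -0.378, -0.0, -0.0]
contact_force: [0.4, 1.7, -0.2]
finger_gap: 0.0258
```

>>> {"name": "send_rows", "arguments": {"steps": [[[-2,0,0,0,0,0.18,2],[-4.4,0.3,0,0,0,0.36,2],[-4.4,0.3,0,0,0,0.54,2],[-4.4,0.3,0,0,0,0.722,2],[-4.4,0.3,0,0,0,0.722,2]]]}}

```text
time: 35.55
ee_pos: [0.4825, 0.0269, 0.2083]
tool_rot: [0.735, -0.678, -0.0, -0.0]
contact_force: [0.5, -0.3, -0.6]
finger_gap: 0.0262
```

Run:
```python
from h import *
print(go([.4836,.0285,.149],-1.4918),get_obs()["ee_pos"])
```

```text
[-1.500e-01 -1.200e-01  5.929e+00 -0.000e+00  0.000e+00  1.000e-03] [0.48252769 0.02689588 0.20829444]
```

>>> {"name": "send_rows", "arguments": {"steps": [[[0.1,-0.1,2,0,0,0,2],[0.1,-0.1,4,0,0,0,2],[0.1,-0.1,5.3,0,0,0,2],[0.1,-0.1,5.8,0,0,0,2],[0.1,-0.1,5.95,0,0,0,2]]]}}

```text
time: 36.17
ee_pos: [0.484, 0.026, 0.1488]
tool_rot: [0.735, -0.678, 0.0, 0.0]
contact_force: [-0.6, -0.3, -0.0]
finger_gap: 0.0258
```

>>> {"name": "send_rows", "arguments": {"steps": [[[0,0,0,0,0,0,2.9],[0,0,0,0,0,0,3.4],[0,0,0,0,0,0,3.4],[0,0,-3,0,0,0,3.4],[0,0,-7,0,0,0,3.4]]]}}

```text
time: 36.8
ee_pos: [0.4832, 0.0257, 0.219]
tool_rot: [0.734, -0.679, -0.0, 0.001]
contact_force: [1.2, 0.0, 0.4]
finger_gap: 0.0339
```

Run:
```python
from h import *
print(go([.6435,-.2622,.2],-.047),get_obs()["ee_pos"])
```

```text
[ 2.9964e+01 -1.3712e+01  1.8930e+00  2.0000e-03  1.0000e-03 -1.4450e+00] [0.48318398 0.02569512 0.21900082]
```

>>> {"name": "send_rows", "arguments": {"steps": [[[4,-2,0,0,0,-0.18,3.4],[9,-4,0,0,0,-0.36,5],[14.5,-6.5,0,0,0,-0.54,6],[20,-9,0,0,0,-0.72,6],[25,-11.5,0,0,0,-0.9,6]]]}}

```text
time: 37.42
ee_pos: [0.6177, -0.2135, 0.2191]
tool_rot: [0.955, -0.297, 0.0, -0.0]
contact_force: [1.5, 1.3, 0.5]
finger_gap: 0.0596
```

Run:
```python
from h import *
print(go([.6435,-.2622,.11],-.047),get_obs()["ee_pos"])
```

```text
[ 4.8860e+00  2.5500e+00  1.0911e+01 -0.0000e+00 -1.0000e-03 -5.5700e-01] [ 0.61767656 -0.21346768  0.21909365]
```

>>> {"name": "send_rows", "arguments": {"steps": [[[2,1,2,0,0,-0.18,6],[4.9,2.5,5,0,0,-0.36,6],[4.9,2.5,8,0,0,-0.54,6],[4.9,2.5,10.9,0,0,-0.555,6],[4.9,2.5,10.9,0,0,-0.555,6]]]}}

```text
time: 38.05
ee_pos: [0.641, -0.2601, 0.1072]
tool_rot: [1.0, -0.028, -0.002, -0.0]
contact_force: [0.5, 0.6, 0.7]
finger_gap: 0.06
```

Run:
```python
from h import *
print(go([.6435,-.2622,.0065],-.047),get_obs()["ee_pos"])
for p in parts(cam("wrist")): print(*p)
```

```text
[ 3.1400e-01  2.0200e-01  1.0065e+01 -1.0000e-03  5.0000e-03 -9.0000e-03] [ 0.64097289 -0.26010879  0.10716759]
leg 0.6539 -0.4121 0.943 122 30 [537. 228.]
leg 0.6592 -0.2644 -0.049 135 25 [324. 226.]
```

>>> {"name": "send_rows", "arguments": {"steps": [[[0.2,0.2,3,0,0,0,6],[0.2,0.2,6,0,0,-0.009,6],[0.2,0.2,8.5,0,0,-0.009,6],[0.2,0.2,9.7,0,0,-0.009,6],[0.2,0.2,10.0,0,0,-0.009,6]]]}}

```text
time: 38.72
ee_pos: [0.6451, -0.2625, 0.0105]
tool_rot: [1.0, -0.023, 0.0, 0.0]
contact_force: [-0.4, -0.1, 0.7]
finger_gap: 0.06
```

>>> {"name": "send_rows", "arguments": {"steps": [[[0,0,0,0,0,0,2],[0,0,0,0,0,0,2],[0,0,0,0,0,0,2],[0,0,0,0,0,0,2],[0,0,0,0,0,0,2]]]}}

```text
time: 39.35
ee_pos: [0.6447, -0.2625, 0.0102]
tool_rot: [1.0, -0.023, 0.0, 0.0]
contact_force: [-0.4, 0.6, 2.3]
finger_gap: 0.0255
```

>>> {"name": "send_rows", "arguments": {"steps": [[[0,0,-3,0,0,0,2],[0,0,-8,0,0,0,2],[0,0,-13,0,0,0,2],[0,0,-18,0,0,0,2],[0,0,-20,0,0,0,2]]]}}

```text
time: 39.98
ee_pos: [0.6457, -0.2628, 0.2138]
tool_rot: [1.0, -0.023, 0.002, 0.001]
contact_force: [0.2, -0.2, -0.2]
finger_gap: 0.026
```

Run:
```python
from h import *
print(go([.4288,.0228,.21],-1.4918),get_obs()["ee_pos"])
```

```text
[-2.2976e+01 -2.7532e+01  2.3800e-01 -3.0000e-03 -5.0000e-03  1.4460e+00] [ 0.64568696 -0.26276003  0.21375593]
```

>>> {"name": "send_rows", "arguments": {"steps": [[[-2,-2.4,0,0,0,0.18,2],[-5.5,-6.5,0,0,0,0.36,2],[-9,-11,0,0,0,0.54,2],[-12.5,-15,0,0,0,0.72,2],[-16,-19,0,0,0,0.9,2]]]}}

```text
time: 40.6
ee_pos: [0.4927, -0.0647, 0.2097]
tool_rot: [0.889, -0.457, -0.0, -0.0]
contact_force: [0.9, 0.7, 0.2]
finger_gap: 0.0259
```

Run:
```python
from h import *
print(go([.4288,.0228,.21],-1.4918),get_obs()["ee_pos"])
```

```text
[-10.834   0.097  -0.03   -0.      0.      0.542] [ 0.49266467 -0.06471854  0.20968515]
```

>>> {"name": "send_rows", "arguments": {"steps": [[[-4,0,0,0,0,0.18,2],[-8,0,0,0,0,0.36,2],[-10.8,0,0,0,0,0.54,2],[-10.8,0,0,0,0,0.542,2],[-10.8,0,0,0,0,0.542,2]]]}}

```text
time: 41.22
ee_pos: [0.4307, 0.0216, 0.21]
tool_rot: [0.738, -0.675, 0.0, -0.0]
contact_force: [0.1, -0.1, -1.0]
finger_gap: 0.0258
```

Run:
```python
from h import *
print(go([.4288,.0223,.1502],-1.4918),get_obs()["ee_pos"])
```

```text
[-0.086  0.188  5.976 -0.     0.     0.009] [0.43072212 0.02160334 0.20995858]
```

>>> {"name": "send_rows", "arguments": {"steps": [[[-0.1,0.15,2,0,0,0.009,2],[-0.1,0.15,4,0,0,0.009,2],[-0.1,0.15,5.3,0,0,0.009,2],[-0.1,0.15,5.8,0,0,0.009,2],[-0.1,0.15,5.95,0,0,0.009,2]]]}}

```text
time: 41.85
ee_pos: [0.4293, 0.0223, 0.1503]
tool_rot: [0.734, -0.68, 0.0, 0.0]
contact_force: [0.3, 1.1, 0.2]
finger_gap: 0.0261
```

>>> {"name": "send_rows", "arguments": {"steps": [[[0,0,0,0,0,0,2.9],[0,0,0,0,0,0,3.4],[0,0,0,0,0,0,3.4],[0,0,-3,0,0,0,3.4],[0,0,-8,0,0,0,3.4]]]}}

```text
time: 42.48
ee_pos: [0.428, 0.0221, 0.2302]
tool_rot: [0.734, -0.68, -0.001, 0.002]
contact_force: [1.6, 1.1, 0.8]
finger_gap: 0.034
```

>>> {"name": "send_rows", "arguments": {"steps": [[[0,-1,-5,0,0,-0.18,3.4],[0,-2,-10,0,0,-0.36,3.4],[0,-4,-15,0,0,-0.54,3.4],[0,-5.2,-20,0,0,-0.72,3.4],[0,-5.2,-21,0,0,-0.9,3.4]]]}}

```text
time: 43.1
ee_pos: [0.4824, 0.0266, 0.4436]
tool_rot: [0.957, -0.29, 0.002, -0.001]
contact_force: [0.1, 0.1, -1.0]
finger_gap: 0.0344
```

>>> {"name": "send_rows", "arguments": {"steps": [[[0,0,0,0,0,-0.18,3.4],[0,0,0,0,0,-0.36,3.4],[0,0,0,0,0,-0.54,3.4],[0,0,0,0,0,-0.671,3.4],[0,0,0,0,0,-0.671,3.4]]]}}

```text
time: 43.72
ee_pos: [0.4808, 0.0264, 0.4404]
tool_rot: [0.999, 0.038, 0.0, -0.0]
contact_force: [0.2, -0.5, -0.1]
finger_gap: 0.0339
```

Run:
```python
from h import *
import pickle
c=cam("wrist"); pickle.dump(c,open("w6.pkl","wb")); print(c["o"]["ee_pos"],c["o"]["time"])
cr=c["img"][60:300,160:480,::-1]; cv2.imwrite("pics/w6.png",cv2.resize(cr,None,fx=2.5,fy=2.5,interpolation=cv2.INTER_CUBIC))
print(go([.43,-.373,.41],0))
```

```text
[0.48076329 0.02641898 0.44043904] 43.725
[-8.012 39.46   3.039 -0.    -0.     0.074]
```

View pics/w6.png

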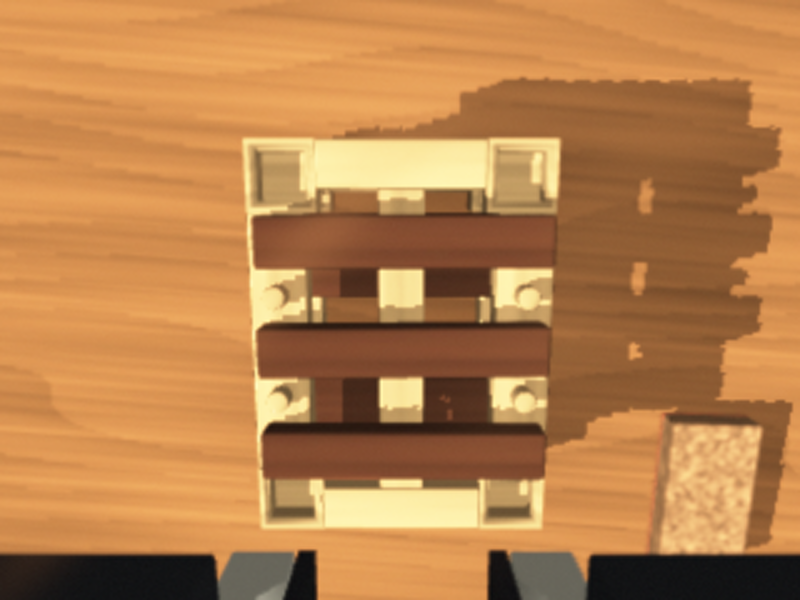

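The crop shows three legs in their three bays, straddling the middle rail with all sockets free. The frame's corners are at (243,138), (560,139), (261,527) and (543,527). Next is the cover.

>>> {"name": "send_rows", "arguments": {"steps": [[[-1,5,0,0,0,0.04,3.4],[-2,11,1,0,0,0.08,3.4],[-3.5,17,2,0,0,0.12,3.4],[-5,23,3,0,0,0.15,3.4],[-6,29,4,0,0,0.17,3.4]]]}}

```text
time: 44.4
ee_pos: [0.4425, -0.2692, 0.4006]
tool_rot: [0.999, -0.049, 0.001, 0.0]
contact_force: [1.7, 0.1, 1.1]
finger_gap: 0.0341
```

Run:
```python
from h import *
import pickle
c=pickle.load(open("w6.pkl","rb"))
M=[(105,80),(105,-80),(-105,80),(-105,-80),(105,44),(105,-44),(-105,44),(-105,-44)]
X=[(243,138),(560,139),(261,527),(543,527),(315,138),(488,138),(324,527),(480,527)]
P=ray(c,(np.array(X)+.5)/2.5-.5+[160,60],.14)[:,:2]
print(*fit2(np.array(M)/1000,P))
print(go([.43,-.373,.38],-.08),get_obs()["ee_pos"])
```

```text
[0.48366369 0.02622513] 0.07771414073350091 [[-0.1  0.1]
 [-0.7 -0. ]
 [ 0.3  0.5]
 [ 0.3 -0.6]
 [-0.2 -0.3]
 [-0.3  0.4]
 [ 0.3  0.5]
 [ 0.4 -0.6]]
[-2.4200e-01  1.0452e+01  2.0600e+00  0.0000e+00 -1.0000e-03 -1.7000e-02] [ 0.44251305 -0.26919885  0.40058199]
```

>>> {"name": "send_rows", "arguments": {"steps": [[[-0.2,5,1,0,0,-0.017,3.4],[-0.2,9,2,0,0,-0.017,3.4],[-0.2,10.4,2,0,0,-0.017,3.4],[-0.2,10.4,2,0,0,-0.017,3.4],[-0.2,10.4,2,0,0,-0.017,3.4]]]}}

```text
time: 45.02
ee_pos: [0.4319, -0.37, 0.3809]
tool_rot: [0.999, -0.038, 0.0, 0.0]
contact_force: [-0.4, 0.2, 0.5]
finger_gap: 0.034
```

Run:
```python
from h import *
import pickle
c=cam("wrist"); pickle.dump(c,open("w7.pkl","wb")); print(c["o"]["ee_pos"],c["o"]["time"])
cr=c["img"][60:300,160:480,::-1]; cv2.imwrite("pics/w7.png",cv2.resize(cr,None,fx=2.5,fy=2.5,interpolation=cv2.INTER_CUBIC))
```

```text
[ 0.43190107 -0.36997235  0.38090665] 45.025
```

View pics/w7.png

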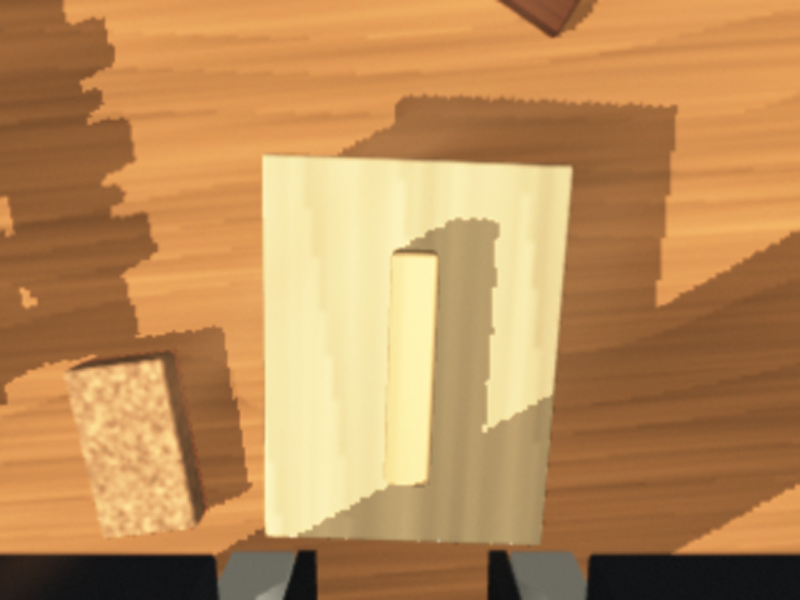

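The crop shows the cover plate with corners at (262,154), (572,166), (265,537) and (542,545). The bar top runs from (393,253)–(438,253) to (385,484)–(428,486).

Run:
```python
from h import *
import pickle
c=pickle.load(open("w7.pkl","rb"))
f=lambda M,X,z: fit2(np.array(M)/1000,ray(c,(np.array(X)+.5)/2.5-.5+[160,60],z)[:,:2])
a=f([(105,80),(105,-80),(-105,80),(-105,-80)],[(262,154),(572,166),(265,537),(542,545)],.077)
b=f([(60,12),(60,-12),(-60,12),(-60,-12)],[(393,253),(438,253),(385,484),(428,486)],.111)
print(*a);print(*b)
t=a[0]; print(go([*t,.085],a[1]))
```

```text
[ 0.42458057 -0.37456389] -0.10829588284590802 [[-0.2 -0.5]
 [-0.6  0.7]
 [ 0.2  0.1]
 [ 0.6 -0.2]]
[ 0.42476613 -0.37468127] -0.11023169080561847 [[-1.  -1. ]
 [-0.   1. ]
 [ 0.6 -0.7]
 [ 0.4  0.7]]
[-7.3000e-01  5.2300e-01  2.9597e+01  0.0000e+00 -1.0000e-03  3.3000e-02]
```

>>> {"name": "send_rows", "arguments": {"steps": [[[-0.7,0.43,4,0,0,0.033,3.6],[-0.7,0.43,9,0,0,0.033,3.6],[-0.7,0.43,14,0,0,0.033,3.6],[-0.7,0.43,18,0,0,0.033,3.6],[-0.7,0.43,20,0,0,0.033,3.6]]]}}

```text
time: 45.7
ee_pos: [0.4239, -0.3729, 0.1786]
tool_rot: [0.999, -0.054, -0.001, -0.0]
contact_force: [-0.0, -0.1, 0.9]
finger_gap: 0.0361
```

>>> {"name": "send_rows", "arguments": {"steps": [[[0,0,0,0,0,0,3.6],[0,0,0,0,0,0,3.6],[0,0,0,0,0,0,3.6]]]}}

```text
time: 46.08
ee_pos: [0.4251, -0.3746, 0.1818]
tool_rot: [0.999, -0.054, 0.001, 0.0]
contact_force: [-0.3, 0.2, -0.1]
finger_gap: 0.0358
```

Run:
```python
from h import *
print(go([.4246,-.3738,.083],-.109),get_obs()["ee_pos"])
```

```text
[-7.800e-02 -7.900e-02  9.881e+00  1.000e-03 -2.000e-03  0.000e+00] [ 0.42507302 -0.3745605   0.18181214]
```

>>> {"name": "send_rows", "arguments": {"steps": [[[-0.05,-0.08,3,0,0,0,3.6],[-0.05,-0.08,6,0,0,0,3.6],[-0.05,-0.08,8,0,0,0,3.6],[-0.05,-0.08,9.4,0,0,0,3.6],[-0.05,-0.08,9.8,0,0,0,3.6]]]}}

```text
time: 46.7
ee_pos: [0.4239, -0.3736, 0.0821]
tool_rot: [0.999, -0.055, -0.0, -0.0]
contact_force: [0.3, 0.9, -0.1]
finger_gap: 0.0361
```

>>> {"name": "send_rows", "arguments": {"steps": [[[0,0,0,0,0,0,3.6],[0,0,0,0,0,0,2.0],[0,0,0,0,0,0,2.0],[0,0,0,0,0,0,2.0],[0,0,0,0,0,0,2.0]]], "force": 45}}

```text
time: 47.32
ee_pos: [0.4243, -0.3738, 0.083]
tool_rot: [0.999, -0.055, 0.001, 0.0]
contact_force: [-1.3, 1.2, 5.4]
finger_gap: 0.0235
```

>>> {"name": "send_rows", "arguments": {"steps": [[[0,0,0,0,0,0,2.0],[0,0,0,0,0,0,2.0]]]}}

```text
time: 47.58
ee_pos: [0.4242, -0.3738, 0.083]
tool_rot: [0.999, -0.055, 0.0, 0.0]
contact_force: [-0.1, 1.5, 6.3]
finger_gap: 0.0237
```

>>> {"name": "send_rows", "arguments": {"steps": [[[0,0,-1,0,0,0,2.0],[0,0,-5,0,0,0,2.0],[0,0,-10,0,0,0,2.0],[0,0,-15,0,0,0,2.0],[0,0,-20,0,0,0,2.0]]]}}

```text
time: 48.2
ee_pos: [0.423, -0.3729, 0.2835]
tool_rot: [0.999, -0.055, -0.001, -0.001]
contact_force: [2.2, -0.6, -4.6]
finger_gap: 0.0238
```

>>> {"name": "send_rows", "arguments": {"steps": [[[0,0,-2,0,0,0,2.0],[0,0,-2,0,0,0,2.0],[0,0,-2,0,0,0,2.0]]]}}

```text
time: 48.58
ee_pos: [0.423, -0.3728, 0.3004]
tool_rot: [0.999, -0.055, -0.001, -0.001]
contact_force: [-0.2, -0.6, -5.6]
finger_gap: 0.0238
```

Run:
```python
from h import *
print(go([.4836,.0271,.305],.078),get_obs()["ee_pos"])
```

```text
[ 1.6510e+00 -4.0416e+01 -3.8900e-01 -2.0000e-03  2.0000e-03 -1.8700e-01] [ 0.42301437 -0.37282568  0.30044686]
```

>>> {"name": "send_rows", "arguments": {"steps": [[[0.1,-2,0,0,0,-0.04,2.0],[0.3,-6,0,0,0,-0.08,2.0],[0.5,-11,0,0,0,-0.12,2.0],[0.7,-16,0,0,0,-0.16,2.0],[0.9,-21,0,0,0,-0.187,2.0]]]}}

```text
time: 49.2
ee_pos: [0.455, -0.1636, 0.3012]
tool_rot: [0.999, 0.04, -0.001, -0.0]
contact_force: [1.1, 0.1, -4.4]
finger_gap: 0.0236
```

Run:
```python
from h import *
print(go([.4832,.0271,.30],.078),get_obs()["ee_pos"])
```

```text
[ 4.3340e+00 -1.8779e+01  1.2000e-01 -1.0000e-03  2.0000e-03  2.0000e-03] [ 0.45499247 -0.16355266  0.3011734 ]
```

>>> {"name": "send_rows", "arguments": {"steps": [[[1,-4,0,0,0,0,2.0],[2,-9,0,0,0,0,2.0],[3,-14,0,0,0,0,2.0],[4,-18,0,0,0,0,2.0],[4.3,-18.8,0,0,0,0,2.0]]]}}

```text
time: 49.82
ee_pos: [0.4833, 0.0276, 0.3011]
tool_rot: [0.999, 0.041, -0.001, 0.0]
contact_force: [0.3, -0.1, -5.3]
finger_gap: 0.0235
```

>>> {"name": "send_rows", "arguments": {"steps": [[[0,0,0.5,0,0,0,2.0],[0,0,1,0,0,0,2.0],[0,0,1,0,0,0,2.0],[0,0,1,0,0,0,2.0]]]}}

```text
time: 50.32
ee_pos: [0.4839, 0.0243, 0.2924]
tool_rot: [0.999, 0.038, 0.0, 0.0]
contact_force: [0.0, 0.1, -3.8]
finger_gap: 0.0235
```

Run:
```python
from h import *
import pickle
c=cam("wrist"); pickle.dump(c,open("w8.pkl","wb"))
o=c["o"]; print(go([.4832,.0271,.201],.078),o["ee_pos"],o["tool_rot"].round(4))
cv2.imwrite("pics/w8.png",cv2.resize(c["img"][0:330,80:560,::-1],None,fx=1.66,fy=1.66,interpolation=cv2.INTER_CUBIC))
```

```text
[-6.300e-02 -2.750e-01  9.147e+00 -0.000e+00 -0.000e+00 -1.000e-03] [0.48394746 0.02427862 0.29237502] [9.993e-01 3.830e-02 1.000e-04 0.000e+00]
```

View pics/w8.png

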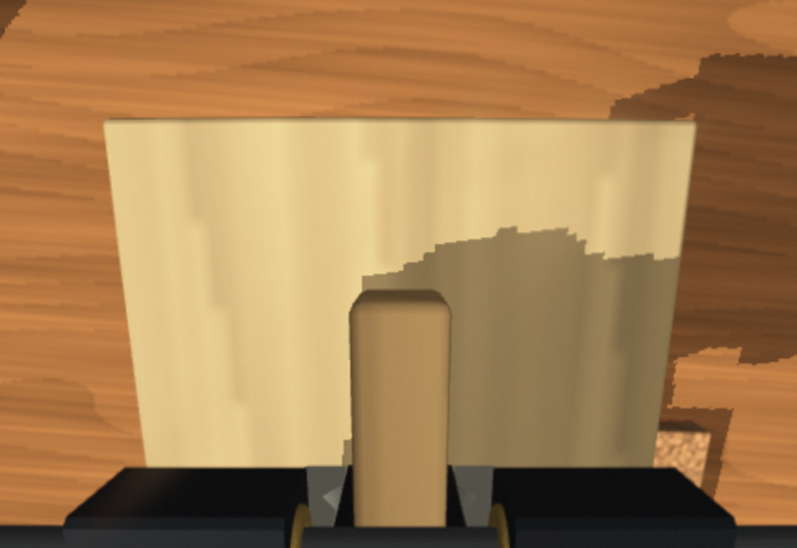

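The cover hangs level in the gripper, with its far plate corners at (105,121) and (695,122).

Run:
```python
from h import *
import pickle
c=pickle.load(open("w8.pkl","rb")); o=c["o"]
P=ray(c,(np.array([(105,121),(695,122),(124.5,290),(675.5,290)])+.5)/1.66-.5+[80,0],o["ee_pos"][2]-.006)[:,:2]
t,th,r=fit2(np.array([(105,80),(105,-80)])/1000,P[:2]); m=R.from_quat(o["tool_rot"]).as_matrix()
print(t,th,r.tolist(),m[:2,:2].T@(t-o["ee_pos"][:2])*1000,np.arctan2(m[1,0],m[0,0]))
```

```text
[0.48340966 0.02346274] 0.0761824389392404 [[0.1, -1.6], [-0.1, 1.6]] [-0.59872653  0.77227865] 0.07668350062678894
```

>>> {"name": "send_rows", "arguments": {"steps": [[[-0.02,-0.27,1.5,0,0,-0.001,2.0],[-0.02,-0.27,3,0,0,-0.001,2.0],[-0.02,-0.27,4.5,0,0,-0.001,2.0],[-0.02,-0.27,5.7,0,0,-0.001,2.0],[-0.02,-0.27,6,0,0,-0.001,2.0]]]}}

```text
time: 51.0
ee_pos: [0.4831, 0.0274, 0.2311]
tool_rot: [0.999, 0.039, -0.001, 0.0]
contact_force: [0.1, -0.8, -4.8]
finger_gap: 0.0238
```

>>> {"name": "send_rows", "arguments": {"steps": [[[0,0,0,0,0,0,2.0],[0,0,0,0,0,0,2.0],[0,0,0,0,0,0,2.0]]]}}

```text
time: 51.38
ee_pos: [0.4838, 0.0277, 0.2328]
tool_rot: [0.999, 0.039, 0.0, -0.0]
contact_force: [-0.5, -0.0, -5.0]
finger_gap: 0.0237
```

Run:
```python
from h import *
print(go([.4836,.0271,.201],.0785),get_obs()["ee_pos"])
```

```text
[-3.100e-02  6.000e-02  3.178e+00 -0.000e+00 -1.000e-03  0.000e+00] [0.48383487 0.02771197 0.23277911]
```

>>> {"name": "send_rows", "arguments": {"steps": [[[-0.02,0.05,0.5,0,0,0,2.0],[-0.02,0.05,0.9,0,0,0,2.0],[-0.02,0.05,1.2,0,0,0,2.0],[-0.02,0.05,1.5,0,0,0,2.0],[-0.02,0.05,1.7,0,0,0,2.0]]]}}

```text
time: 52.0
ee_pos: [0.4834, 0.0271, 0.2151]
tool_rot: [0.999, 0.039, -0.0, 0.0]
contact_force: [-0.3, 0.2, -4.6]
finger_gap: 0.0236
```

>>> {"name": "send_rows", "arguments": {"steps": [[[0,0,0.2,0,0,0,2.0],[0,0,0.4,0,0,0,2.0],[0,0,0.6,0,0,0,2.0],[0,0,0.6,0,0,0,2.0]]]}}

```text
time: 52.5
ee_pos: [0.4833, 0.0271, 0.2091]
tool_rot: [0.999, 0.039, -0.0, 0.0]
contact_force: [-0.4, -0.3, -5.0]
finger_gap: 0.0236
```

>>> {"name": "send_rows", "arguments": {"steps": [[[0,0,0.2,0,0,0,2.0],[0,0,0.4,0,0,0,2.0],[0,0,0.55,0,0,0,2.0],[0,0,0.65,0,0,0,2.0],[0,0,0.7,0,0,0,2.0]]]}}

```text
time: 53.12
ee_pos: [0.4834, 0.0271, 0.2022]
tool_rot: [0.999, 0.039, -0.0, 0.0]
contact_force: [-0.1, 0.0, -4.8]
finger_gap: 0.0235
```

>>> {"name": "send_rows", "arguments": {"steps": [[[0,0,0.06,0,0,0,2.0],[0,0,0.1,0,0,0,2.0],[0,0,0.12,0,0,0,2.0],[0,0,0.12,0,0,0,2.0]]]}}

```text
time: 53.62
ee_pos: [0.4835, 0.0271, 0.2012]
tool_rot: [0.999, 0.039, 0.0, 0.0]
contact_force: [0.7, -0.1, -4.5]
finger_gap: 0.0238
```

>>> {"name": "send_rows", "arguments": {"steps": [[[0,0,0.05,0,0,0,2.0],[0,0,0.1,0,0,0,2.0],[0,0,0.1,0,0,0,2.0]]]}}

```text
time: 54.0
ee_pos: [0.4835, 0.0271, 0.201]
tool_rot: [0.999, 0.039, 0.0, 0.0]
contact_force: [-5.1, 0.8, 4.7]
finger_gap: 0.024
```

>>> {"name": "send_rows", "arguments": {"steps": [[[0,0,0.05,0,0,0,2.0],[0,0,0.05,0,0,0,2.0]]]}}

```text
time: 54.25
ee_pos: [0.4835, 0.0271, 0.201]
tool_rot: [0.999, 0.04, 0.001, -0.0]
contact_force: [-6.7, 1.1, 8.9]
finger_gap: 0.0238
```

Home at the expected height of 0.201. Releasing and retreating, then checking.

>>> {"name": "send_rows", "arguments": {"steps": [[[0,0,-0.05,0,0,0,2.0],[0,0,-0.05,0,0,0,3.4],[0,0,-0.05,0,0,0,3.6],[0,0,-0.05,0,0,0,3.6]]], "force": 25}}

```text
time: 54.75
ee_pos: [0.4836, 0.0271, 0.2001]
tool_rot: [0.999, 0.039, 0.0, 0.0]
contact_force: [0.4, 0.5, -0.3]
finger_gap: 0.0359
```

>>> {"name": "send_rows", "arguments": {"steps": [[[0,0,-2,0,0,0,3.6],[0,0,-5,0,0,0,3.6],[0,0,-10,0,0,0,3.6],[0,0,-15,0,0,0,3.6],[0,-3,-17,0,0,0,3.6]]]}}

```text
time: 55.38
ee_pos: [0.4821, 0.0566, 0.3735]
tool_rot: [0.999, 0.038, 0.002, -0.001]
contact_force: [0.5, 1.6, -0.7]
finger_gap: 0.0357
```

>>> {"name": "send_rows", "arguments": {"steps": [[[0,-5,0,0,0,0,3.6],[0,-10,0,0,0,0,3.6],[0,-15,0,0,0,0,3.6],[0,-20,0,0,0,0,3.6],[0,-25,0,0,0,0,3.6]]]}}

```text
time: 56.0
ee_pos: [0.4612, 0.308, 0.3701]
tool_rot: [0.999, 0.039, 0.0, -0.0]
contact_force: [1.1, -0.2, 0.0]
finger_gap: 0.0359
```

Run:
```python
from h import *
a=cam("scene"); b=cam("top")
A=a["img"][130:370,200:520,::-1]; cv2.imwrite("pics/f1.png",cv2.resize(A,None,fx=2.5,fy=2.5,interpolation=cv2.INTER_CUBIC))
cv2.imwrite("pics/f2.png",b["img"][:,:,::-1])
```

```text
(no output)
```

View pics/f1.png

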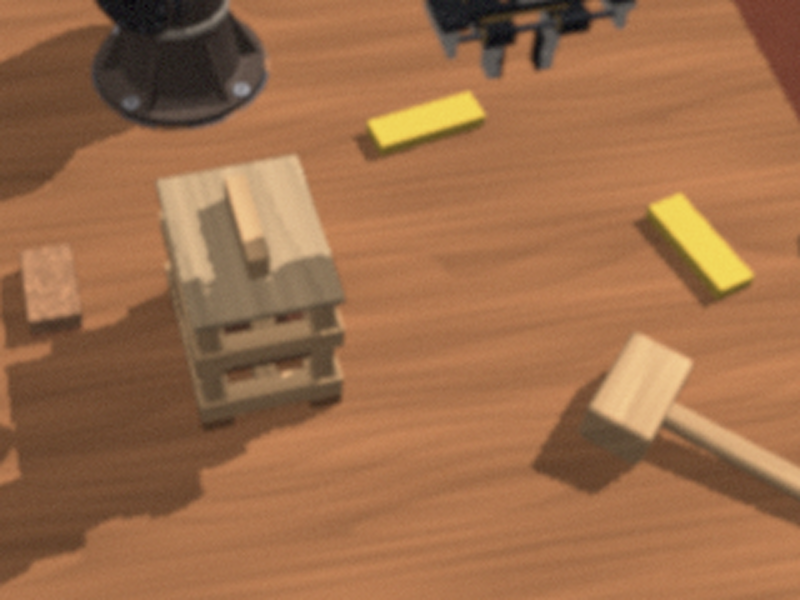

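View pics/f2.png

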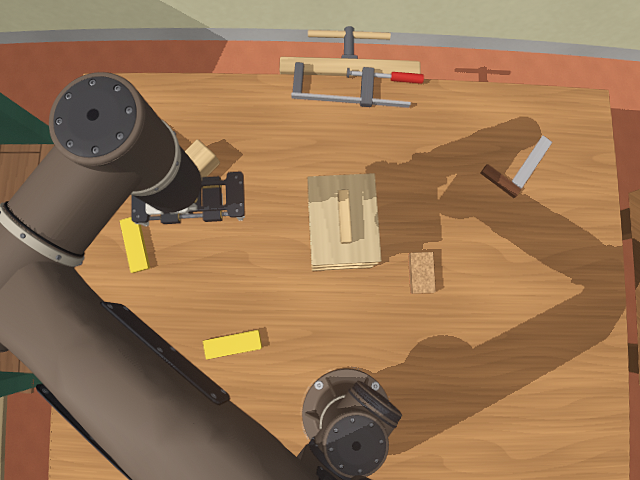

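The scene crop shows the rack stacked square and closed at about (255,285). The top view agrees, with the cover aligned at (344,222). The sanding block, mallet, try square and yellow blocks have not moved. Handing in.

```bash
python3 -c "
from bench import *
print(get_obs()['time']); print(finish_job())"
```

```text
56.1
the job is handed in; nothing more can be done
None
```

The rack is loaded, closed and handed in at 56 s of the 210 s allowed. In order:
1. I laid both walnut boards across the base rails.
2. I lowered the stacking frame into the base sockets.
3. I laid the three legs in their three bays. The middle leg had been knocked aside, so I located it again first.
4. I lowered the cover into the frame's sockets.

**Frame and cover:** both touched down within about 1 mm of their computed fully-home heights (TCP at 0.1147 m and 0.201 m). Neither met any force until then. The wrist reading on contact peaked at about 18 N up with 10 N sideways for the frame, and 9 N up with 7 N sideways for the cover.

**Parts:** the wrist pictures showed each board and leg flat in its own bay, over the middle rail and clear of the sockets. The boards and legs are mostly hidden now that the cover is on, so I did not check them again after closing.

**Bystanders:** the final pictures show the rack standing square, with the sanding block, mallet, try square and yellow look-alikes where they started.

**Disagreement:** camera and tool positions differed by about 0.9 mm sideways throughout. I allowed for this when placing the frame and cover.

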